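# Clear a stack off a gearbox and swing its sight-glass cover open

### The job

The stack on the gearbox stands in the way of the red cover over the sight glass, so take it apart: lay both aluminium spacer plates squarely one on the other between the cheeks of the wooden plate rest, and put the tan sanding block flat and lengthwise in the middle of the black rubber pad. Then swing the cover sideways round its pivot screw, all the way to its open stop, and leave it there with the sight glass uncovered. Leave the trigger sprayer, squeeze bottle, jar and filter cartridge where they stand.

Things in the scene. Friction and masses are not known exactly. Their poses are not given: they have to be found in the camera images.
- upper_plate_mid (a point): bare aluminium spacer plate, 56 x 110 x 15 mm, about 0.2 kg, on top of the stack; point at its centre, x across its 56 mm width, y along its length, z up. Grip it across its width
- tan_block_mid (a point): tan sanding block, 51 x 89 x 41 mm high, in the middle of the stack between the two plates; point at its centre, x across its 51 mm width, y along its length, z up
- lower_plate_mid (a point): the second spacer plate, same as the first (56 x 110 x 15 mm), at the bottom of the stack, flat on the gearbox deck; point at its centre, x across its width, y along its length, z up
- rest_bed (a point): wooden plate rest, fixed: a board 100 x 160 x 12 mm with an upright cheek at each end; the cheeks are 128 mm apart inside and rise 30 mm above the board. Point at the middle of the board's upper face; x across, y from cheek to cheek (plates lie with their length along y), z up
- pad_top (a point): black rubber pad, fixed, 74 x 140 x 27 mm; point at the middle of its upper face, x across its width, y along its length, z up
- cover (a joint): angle of the red cover in rad: 0 = shut over the sight glass, grows counter-clockwise seen from above, 1.75 = open stop; sight glass clear above about 1.0. It turns with light dry friction (1 to 2 N at the knob) and stays where it is left
- cover_pivot (a point): point on the vertical pivot axis of the cover, at the pivot screw, at the height of the cover's upper face (67 mm above the table, 7 mm above the deck of the gearbox). The cover is a flat 5 mm plate: a 68 mm disc centred 62 mm from the pivot on a narrow arm, knob beyond. The point's y axis points from the pivot to the knob. The gearbox is a fixed grey box with a flat 220 x 260 mm grey deck 60 mm above the table; the pivot is near its rear edge
- cover_knob (a point): middle of the upright round black knob of the cover, 18 mm diameter, 33 mm high (16.5 mm above and below this point), 108 mm from the pivot axis; its top is 40 mm above the deck
- trigger_sprayer_mid (a point): light blue trigger spray bottle with a blue head, 58 x 75 x 160 mm high, loose bystander; point on its axis 80 mm up
- squeeze_flask_mid (a point): white squeeze bottle with a nozzle, 78 mm diameter, 216 mm high, loose bystander; point on its axis 108 mm up
- jar_mid (a point): clear jar of washers with a black lid, 62 mm diameter, 84 mm high, loose bystander; point on its axis 42 mm up
- cartridge_mid (a point): grey filter cartridge with a purple band, 81 mm diameter, 33 mm high, loose bystander; point on its axis half-way up
Mind the look-alikes: they are no part of the job. Leave any green or orange look-alike of the part that bears squeeze_flask_mid alone.

How it is judged:
By the outcome, as a careful person would: the job done as asked, in the order asked, and still so for the second after the job is handed in, with the robot touching nothing.
It also fails if it takes over 72 s, if anything falls off the work surface, if the arm or the gripper's body presses on something with over 40 N, if the wrist force passes 120 N, or if a joint passes its speed limit or range.

### The arm

A 6-joint arm with a two-finger parallel gripper is mounted at the origin on a cart in front of the work surface, level with it; the furniture and walls round the work are solid. World frame = base frame: x ahead of the robot, y to its left, z up, the work surface at z = 0. Lengths are in mm, angles in rad, forces in N, time in s.
With the tool pointing down it reaches from about 275 to 1000 mm from the base axis. Payload 8.4 kg.
Tool frame: the origin (TCP) lies at the very end of the fingers, on their centre line; the grasp point (between the pads) lies 19 mm behind it; z points along the fingers, y is the direction in which the jaws open and shut (so a half turn about z gives the same grasp; the last joint's range is limited). The gripper opens to 85 mm and grips with 20 to 120 N. Pads are 22 mm wide; open, the fingers measure 114 mm over their backs; the gripper's body (76 mm by 85 mm) begins 54 mm behind the grasp point. The pads swing forward as they close: fully open they stand 13 mm farther back than shut.
Start: joints at [-1.251, 0.353, 1.633, -0, 1.155, -0.002], TCP at [197.67, -592.92, 231.281] pointing down, gripper open.
Joint ranges: [-2.63, 2.63], [-0.92, 2.1], [0.06, 2.66], [-1.3, 4.44], [0, 2.69], [-3.02, 3.02]. Speed limits (rad/s): [2.22, 2.22, 2.79, 3.14, 3.14, 3.14].

### API

Orientations are given as [roll, pitch, yaw] about the fixed x, y, z axes, in that order (R = Rz(yaw) Ry(pitch) Rx(roll)).
In Python, from rig import readout, grab_frame, calibration, r gives the robot as it stands. The module is installed in compiled form; this text tells all that it offers.
- The arm moves only by the tool play_rows, never from a script. Its argument "rows" is a list of rows, each a list of 3 entries, a list of its own where there are three numbers: the closure in counts, from 0 (fully open) to 255 (shut), then the shift along the tool's x, y, z in cm, then the turn, a rotation vector about the tool's x, y, z in rad. In form: [[gripper, [dx, dy, dz], [rx, ry, rz]], ...]. A call has 1 to 12 rows; each row is the pose to reach, as a shift and turn from the pose commanded when the call began, along the tool's axes at that moment; what a row does not reach only later rows make up. A row lasts 1/12 s, in which the tool goes at most 41.7 mm and 7.16 degrees, less where a joint would pass 70% of its speed; a pose out of reach is approached as far as the arm can. A call with a gripper value outside its range is refused whole. The fingers move at their own pace and stop on an object; "squeeze" is the grip in N (left out, the last holds). Time passes only in rows, so rows that repeat a pose let the fingers close. It gives the time, the measured TCP pose, the force and the opening at its end, in the units of the state.
- readout.sense(): the state, without advancing time (a new reading comes with each control period).
- grab_frame(name): name is "scene" or "top" or "wrist"; returns (picture, depth): 384x512x3 uint8, red, green, blue; 384x512 float32, mm along the optical axis (not along the pixel's ray), 0 where there is no reading.
- calibration(name): a dict with "vfov" (degrees; the focal length in pixels is half the picture's height over the tangent of half this angle, whatever the lens; pixels are square), "cx", "cy" (the principal point, pixels), "cam_to_world" (4x4, takes a point from camera to world coordinates). Camera axes: x right, y down, z forward; pixel columns grow to the right and rows downward; lengths in mm; the calibration is good to about 2 mm. The wrist camera is an equidistant fisheye: a pixel r from the principal point sees the ray r / f radians off the axis. A picture is of the moment at which its call begins: read the wrist's pose just before it. calibration takes no time and is no camera call; for the wrist camera it gives the pose at the moment of the call.
- r.sign_off(): hands the job in, once; it reports no verdict.
The state is a dict: "clock": time; "qpos": joint angles; "qvel": joint speeds; "joint_efforts": joint torques, N m; "eef_pos": TCP position; "tcp_rot": TCP orientation; "contact_force": force on the tool from outside, world axes, zero at the start; "wrist_torque": the same for the moment, N m; "opening": opening from 0.0 (shut) to 1.0 (fully open).
Only numpy, scipy, OpenCV 4.12 (cv2) and the standard library are available. Lean on these libraries where they do the work, as an engineer would, in place of code of your own. Each camera call takes 0.05 s, during which the arm holds its last target.

## Working session

There is one attempt and no reset: what is moved stays moved. The work goes in short steps, Python scripts to look and compute and a tool call to move; the robot and the scene stay as the last step left them, time stands still between calls to the robot, and variables do not carry over. Pictures are saved under pics/ and viewed, and the job is handed in when it is done.

Besides the shell and the picture viewer there is one more tool, called by a JSON object that holds its "op" and its "data", one argument or row to a line. play_rows: Moves the arm, as the interface text tells. Its arguments: {"type":"object","properties":{"rows":{"type":"array"},"squeeze":{"type":"number"}},"required":["rows"]}

```bash
mkdir -p pics; ls; cat > h.py <<'E'
import numpy as np, cv2
from rig import readout, grab_frame, calibration, r
def save(n,name):
    p,d=grab_frame(n); c=calibration(n)
    cv2.imwrite(f'pics/{name}.png',cv2.resize(p[:,:,::-1],None,fx=1.5,fy=1.5)); np.savez(f'pics/{name}.npz',p=p,d=d,c=c['cam_to_world'],cx=c['cx'],cy=c['cy'],v=c['vfov'],n=n)
    return p,d
def world(name):
    z=np.load(f'pics/{name}.npz'); d=z['d'];H,W=d.shape
    f=H/2/np.tan(np.radians(z['v'])/2)
    u,v=np.meshgrid(np.arange(W)+0.0,np.arange(H)+0.0)
    x=(u-z['cx'])/f;y=(v-z['cy'])/f
    if str(z['n'])=='wrist':
        r_=np.hypot(x,y); s=np.where(r_>1e-6,np.tan(np.minimum(r_,1.5))/np.maximum(r_,1e-6),1); x=x*s;y=y*s
    P=np.stack([x*d,y*d,d,np.ones_like(d)],-1)@z['c'].T
    P=P[...,:3].copy(); P[d<=0]=np.nan
    return z['p'],P
E
python3 - <<'E'
from h import *
print(readout.sense())
for n in('scene','top'):
    save(n,n+'0'); print(calibration(n))
E
```

```text
pics
{'clock': 0.0, 'qpos': array([-1.25142885e+00,  3.53633619e-01,  1.63414683e+00, -1.21396853e-05,
        1.15521189e+00, -2.37894460e-03]), 'qvel': array([-0.00070735,  0.00010582,  0.00037636, -0.00044287, -0.00057818,
        0.00025183]), 'joint_efforts': array([-4.23548427e-04, -6.05252481e+01, -3.42065191e+01, -9.28525856e-05,
        9.41554550e-03,  1.10214353e-05]), 'eef_pos': array([ 197.49589888, -592.46261717,  230.56532885]), 'tcp_rot': array([-3.14019294e+00,  7.76968617e-06,  3.21751334e-01]), 'contact_force': array([-0.3406941 , -0.12536317,  0.10457679]), 'wrist_torque': array([ 0.02111458, -0.04497512, -0.04647336]), 'opening': 0.9993990386772176}
{'vfov': 51.09399335842676, 'cx': 261.2731120922203, 'cy': 195.41584223282, 'cam_to_world': array([[-5.92439555e-01, -4.01725908e-01,  6.98306286e-01,
        -2.74990002e+02],
       [-8.05458921e-01,  3.12423621e-01, -5.03614344e-01,
         6.09757642e+02],
       [-1.58524483e-02, -8.60818085e-01, -5.08665827e-01,
         7.14550356e+02],
       [ 0.00000000e+00,  0.00000000e+00,  0.00000000e+00,
         1.00000000e+00]])}
{'vfov': 55.57571496923405, 'cx': 253.63408242599058, 'cy': 185.5613359902234, 'cam_to_world': array([[ 1.46454395e-02, -9.93459384e-01,  1.13242941e-01,
         4.31908229e+02],
       [-9.99836644e-01, -1.33506336e-02,  1.21838489e-02,
        -1.02430466e+01],
       [-1.05922940e-02, -1.13402880e-01, -9.93492622e-01,
         1.33538158e+03],
       [ 0.00000000e+00,  0.00000000e+00,  0.00000000e+00,
         1.00000000e+00]])}
```

View pics/scene0.png

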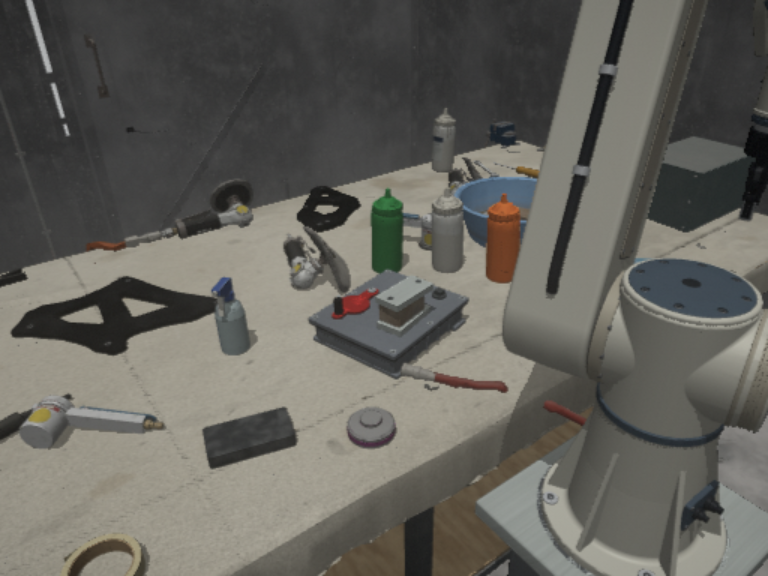

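View pics/top0.png

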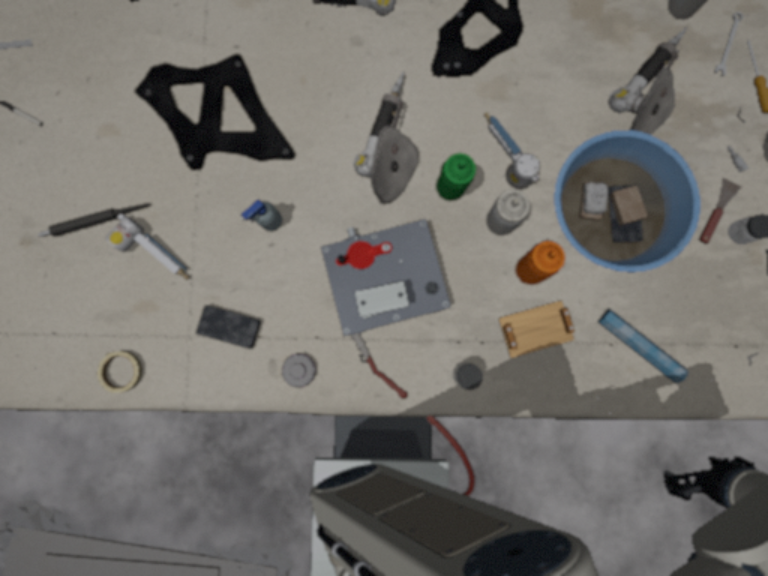

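```bash
python3 - <<'E'
from h import *
p,P=world('top0')
cv2.imwrite('pics/topcrop.png',cv2.resize(p[130:260,120:400,::-1],None,fx=2.85,fy=2.85,interpolation=cv2.INTER_CUBIC))
def comp(name,mask):
    n,l,s,c=cv2.connectedComponentsWithStats(mask.astype(np.uint8))
    for i in range(1,n):
        if s[i,4]>25:
            Q=P[l==i]; (cx,cy),wh,a=cv2.minAreaRect(Q[:,:2].astype(np.float32))
            print(name,c[i].round(),s[i,4],'ctr',round(cx),round(cy),'wh',np.round(wh),'ang',round(a,1),'z',np.percentile(Q[:,2],[5,50,95]).round(1))
Z=np.nan_to_num(P[...,2]); R=(P[...,0]>200)&(P[...,0]<800)&(np.abs(P[...,1])<420)
comp('stack',R&(Z>110)&(Z<150))
comp('box',R&(Z>50)&(Z<64))
comp('rest/pad',R&(Z>7)&(Z<33))
comp('cheek',R&(Z>34)&(Z<48))
comp('tall',R&(Z>74)&(Z<300))
comp('knob',R&(Z>85)&(Z<105))
hsv=cv2.cvtColor(p,cv2.COLOR_RGB2HSV)
comp('red',R&((hsv[...,0]<6)|(hsv[...,0]>174))&(hsv[...,1]>150))
E
```

```text
stack [249. 122.] 51 ctr 785 21 wh [20. 29.] ang 87.4 z [111.3 126.9 144.7]
stack [301. 124.] 66 ctr 783 -159 wh [65. 19.] ang 80.4 z [112.8 134.4 147.9]
stack [373. 140.] 146 ctr 731 -401 wh [138.  24.] ang 6.4 z [110.4 113.4 117. ]
stack [174. 142.] 72 ctr 713 282 wh [23. 52.] ang 43.9 z [110.3 121.8 146.3]
stack [334. 146.] 84 ctr 710 -272 wh [76. 33.] ang 61.2 z [112.5 133.4 148.6]
stack [355. 178.] 104 ctr 603 -337 wh [77. 34.] ang 32.2 z [113.7 134.2 148.9]
stack [254. 199.] 566 ctr 527 3 wh [ 59. 110.] ang 12.8 z [127.8 131.8 136.2]
box [257. 129.] 27 ctr 783 -5 wh [ 8. 47.] ang 48.0 z [51.1 56.1 63.4]
box [258. 184.] 3097 ctr 586 -3 wh [226. 260.] ang 16.0 z [56.4 60.6 63.5]
rest/pad [262. 131.] 35 ctr 782 -21 wh [ 8. 50.] ang 43.9 z [ 9.3 21.4 30.6]
rest/pad [299. 131.] 27 ctr 786 -159 wh [58. 15.] ang 81.3 z [11.4 19.9 32.9]
rest/pad [347. 183.] 37 ctr 599 -336 wh [77. 27.] ang 35.0 z [ 8.5 23.7 31.2]
rest/pad [355. 219.] 945 ctr 467 -362 wh [104. 148.] ang 16.6 z [ 8.5 12.8 17.5]
rest/pad [155. 218.] 701 ctr 460 364 wh [129.  75.] ang 75.1 z [21.4 27.2 31.3]
rest/pad [251.
[... 660 characters left out ...]
2 176.3 194.5]
tall [173. 142.] 297 ctr 714 280 wh [42. 72.] ang 54.3 z [ 84.2 113.5 162.7]
tall [362. 174.] 601 ctr 614 -351 wh [72. 77.] ang 67.3 z [ 94.5 175.6 195. ]
tall [254. 199.] 579 ctr 527 3 wh [ 62. 110.] ang 14.1 z [127.  131.7 136.1]
tall [313. 251.] 247 ctr 356 -198 wh [56. 57.] ang 23.0 z [78.7 83.3 87.8]
knob [253. 126.] 29 ctr 784 10 wh [ 9. 34.] ang 66.5 z [ 86.7  93.7 103.3]
knob [178. 144.] 67 ctr 719 273 wh [34. 56.] ang 53.2 z [ 87.   96.1 104.3]
knob [332. 148.] 29 ctr 709 -266 wh [68. 20.] ang 48.0 z [ 85.8  96.4 102.4]
knob [352. 182.] 29 ctr 593 -331 wh [61. 16.] ang 39.4 z [ 86.7  94.5 101.8]
red [241. 170.] 300 ctr 631 54 wh [ 61. 101.] ang 43.6 z [63.  68.  72.8]
```

View pics/topcrop.png

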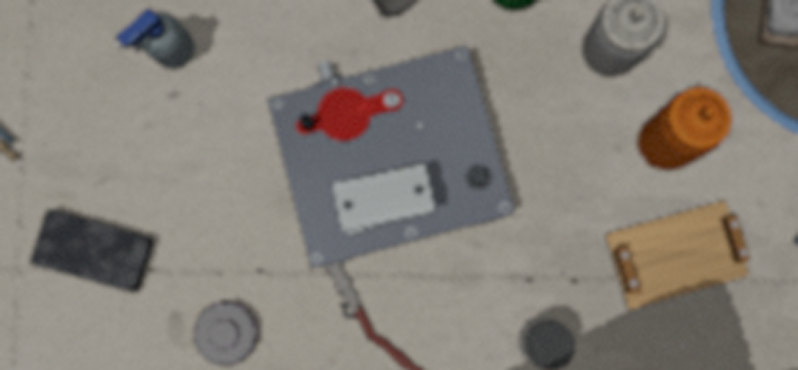

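```bash
cat >> h.py <<'E'
from scipy.spatial.transform import Rotation as Ro
def delta(target,yaw,frm=None,fyaw=None):
    s=readout.sense(); p=np.array(s['eef_pos'] if frm is None else frm,float)
    R0=Ro.from_euler('xyz',s['tcp_rot']) if fyaw is None else Ro.from_euler('xyz',[np.pi,0,fyaw])
    R1=Ro.from_euler('xyz',[np.pi,0,yaw])
    print('shift cm',(R0.inv().apply(np.array(target)-p)/10).round(2),'turn',(R0.inv()*R1).as_rotvec().round(3))
E
python3 - <<'E'
from h import *
delta([517,3,270],1.571+.23,[197.67,-592.92,231.28],0.3195)
E
```

```text
shift cm [ 49.03 -46.55  -3.87] turn [ 0.     0.    -1.482]
```

{"op": "play_rows", "data": {
  "rows": [
    [0,[24.5,-23.3,-3.9],[0,0,-0.74]],
    [0,[24.5,-23.3,-3.9],[0,0,-0.74]],
    [0,[24.5,-23.3,-3.9],[0,0,-0.74]],
    [0,[24.5,-23.3,-3.9],[0,0,-0.74]],
    [0,[24.5,-23.3,-3.9],[0,0,-0.74]],
    [0,[24.5,-23.3,-3.9],[0,0,-0.74]],
    [0,[49,-46.5,-3.9],[0,0,-1.48]],
    [0,[49,-46.5,-3.9],[0,0,-1.48]],
    [0,[49,-46.5,-3.9],[0,0,-1.48]],
    [0,[49,-46.5,-3.9],[0,0,-1.48]],
    [0,[49,-46.5,-3.9],[0,0,-1.48]],
    [0,[49,-46.5,-3.9],[0,0,-1.48]]
  ],
  "squeeze": 50
}}

```text
clock: 1.1
eef_pos: [432.3, -151.2, 266.1]
tcp_rot: [3.141, 0.0, 1.808]
contact_force: [0.4, -0.9, 0.2]
opening: 1.001
```

```bash
python3 - <<'E'
from h import *
delta([517,3,270],1.571+.23)
E
```

```text
shift cm [12.99 11.86 -0.39] turn [0.    0.    0.007]
```

{"op": "play_rows", "data": {
  "rows": [
    [0,[13,11.9,-0.4],[0,0,0]],
    [0,[13,11.9,-0.4],[0,0,0]],
    [0,[13,11.9,-0.4],[0,0,0]],
    [0,[13,11.9,-0.4],[0,0,0]],
    [0,[13,11.9,-0.4],[0,0,0]],
    [0,[13,11.9,-0.4],[0,0,0]],
    [0,[13,11.9,-0.4],[0,0,0]],
    [0,[13,11.9,-0.4],[0,0,0]]
  ]
}}

```text
clock: 1.77
eef_pos: [517.3, -0.2, 269.6]
tcp_rot: [-3.14, 0.0, 1.802]
contact_force: [0.1, 0.3, -0.4]
opening: 1.001
```

```bash
python3 - <<'E'
from h import *
print(readout.sense()['eef_pos'],readout.sense()['tcp_rot']);print(calibration('wrist'))
save('wrist','w1')
p,P=world('w1')
Z=np.nan_to_num(P[...,2])
def comp(name,mask,mn=100):
    n,l,s,c=cv2.connectedComponentsWithStats(mask.astype(np.uint8))
    for i in range(1,n):
        if s[i,4]>mn:
            Q=P[l==i]; (cx,cy),wh,a=cv2.minAreaRect(Q[:,:2].astype(np.float32))
            print(name,c[i].round(),s[i,4],'ctr',round(cx,1),round(cy,1),'wh',np.round(wh,1),'ang',round(a,1),'z',np.percentile(Q[:,2],[5,50,95]).round(1))
comp('plate',(Z>125)&(Z<138))
comp('deck',(Z>52)&(Z<64))
comp('mid',(Z>66)&(Z<122))
comp('rest',(Z>6)&(Z<35))
E
```

```text
[ 5.17252560e+02 -2.31553792e-01  2.69618108e+02] [-3.14040058e+00  1.69225886e-04  1.80150323e+00]
{'vfov': 65.70646984690485, 'cx': 258.9367108276024, 'cy': 192.77581608620716, 'cam_to_world': array([[ 9.73175536e-01,  2.20436826e-01,  6.58557730e-02,
         5.00650259e+02],
       [ 2.30059358e-01, -9.30645144e-01, -2.84556334e-01,
         7.32379773e+01],
       [-1.43833957e-03,  2.92073999e-01, -9.56394641e-01,
         4.12085924e+02],
       [ 0.00000000e+00,  0.00000000e+00,  0.00000000e+00,
         1.00000000e+00]])}
plate [483.   5.] 114 ctr 723.7 271.7 wh [ 9.2 22.8] ang 77.8 z [126.  132.4 136.9]
plate [267. 177.] 6064 ctr 524.5 3.5 wh [ 56.4 109.9] ang 12.5 z [129.8 131.  132.2]
plate [487. 222.] 306 ctr 835.6 13.6 wh [ 14.1 120. ] ang 73.6 z [125.5 130.9 137.3]
deck [443.  18.] 178 ctr 712.9 266.0 wh [18.9 52.9] ang 51.6 z [52.7 58.1 63.2]
deck [305. 168.] 21926 ctr 582.3 -3.0 wh [220.3 260. ] ang 16.1 z [58.7 60.  61.3]
deck [479. 195.] 323 ctr 857.0 44.5 wh [50.8 42.3] ang 5.6 z [52.5 57.1 62.2]
deck [451. 230.] 414 ctr 837.5 -26.6 wh [ 20.9 165.4] ang 65.2 z [52
[... 1013 characters left out ...]
9.0 11.6 wh [189.8  33.9] ang 40.0 z [12.8 22.8 27.9]
rest [398. 137.] 114 ctr 695.6 81.8 wh [17.8 16.8] ang 16.3 z [28.6 32.9 34.9]
rest [464. 180.] 245 ctr 847.4 54.8 wh [66. 26.] ang 61.7 z [15.3 26.5 34.4]
rest [431. 229.] 656 ctr 823.9 -42.9 wh [ 27.7 157.9] ang 56.9 z [11.5 24.5 34. ]
rest [137. 245.] 265 ctr 359.0 -172.6 wh [14.4 50.5] ang 81.5 z [ 7.6 19.8 33.5]
rest [405. 275.] 200 ctr 807.5 -129.7 wh [49.3 11.2] ang 16.9 z [ 8.2 20.2 32.9]
rest [499. 318.] 1285 ctr 1195.5 -249.0 wh [ 93.1 315. ] ang 44.1 z [ 8.3 13.5 16.1]
rest [192. 320.] 671 ctr 462.0 -317.4 wh [80.3 62.1] ang 16.3 z [ 7.9 12.4 31.1]
rest [330. 327.] 223 ctr 709.9 -261.3 wh [52.5 14.4] ang 39.9 z [ 7.3 18.1 32.6]
```

View pics/w1.png

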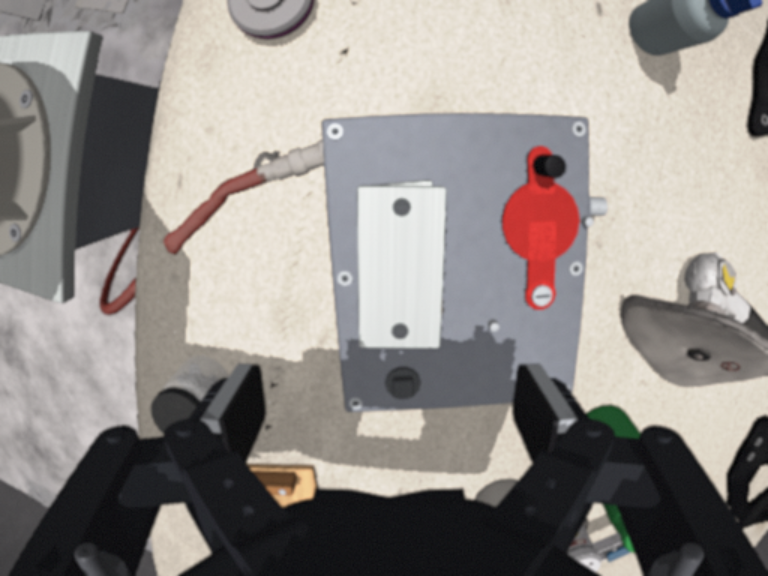

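```bash
python3 - <<'E'
from h import *
delta([524.5,3.5,115],1.571+.218)
E
```

```text
shift cm [ 0.23  0.81 15.48] turn [-0.001  0.     0.012]
```

{"op": "play_rows", "data": {
  "rows": [
    [0,[0.2,0.8,8],[0,0,0.012]],
    [0,[0.2,0.8,8],[0,0,0.012]],
    [0,[0.2,0.8,15.5],[0,0,0.012]],
    [0,[0.2,0.8,15.5],[0,0,0.012]],
    [0,[0.2,0.8,15.5],[0,0,0.012]],
    [120,[0.2,0.8,15.5],[0,0,0.012]],
    [120,[0.2,0.8,15.5],[0,0,0.012]],
    [120,[0.2,0.8,15.5],[0,0,0.012]],
    [120,[0.2,0.8,15.5],[0,0,0.012]],
    [120,[0.2,0.8,15.5],[0,0,0.012]]
  ],
  "squeeze": 50
}}

```text
clock: 2.65
eef_pos: [527.2, 4.0, 117.8]
tcp_rot: [3.137, 0.001, 1.79]
contact_force: [-1.5, -3.1, 8.1]
opening: 0.639
```

```bash
python3 - <<'E'
from h import *
s=readout.sense();print(s['eef_pos'],s['opening'],s['contact_force'],s['tcp_rot'])
save('wrist','w2')
E
```

```text
[527.16043928   3.99437993 117.76075568] 0.638529412510638 [-1.51319343 -3.07715651  8.08874837] [3.13731594e+00 1.39873466e-03 1.78971983e+00]
```

View pics/w2.png

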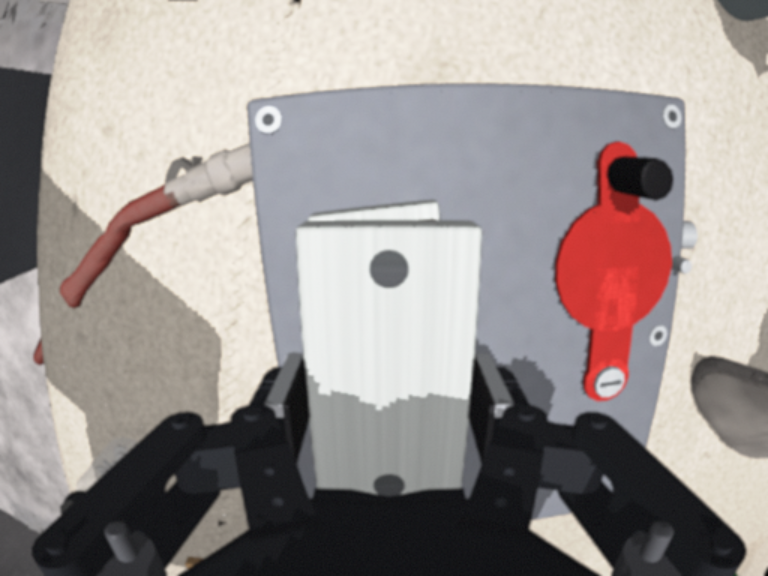

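{"op": "play_rows", "data": {
  "rows": [
    [150,[0,0,-1],[0,0,0]],
    [150,[0,0,-2],[0,0,0]],
    [150,[0,0,-5],[0,0,0]],
    [150,[0,0,-9],[0,0,0]],
    [150,[0,0,-14],[0,0,0]],
    [150,[0,0,-14],[0,0,0]],
    [150,[0,0,-14],[0,0,0]]
  ],
  "squeeze": 60
}}

```text
clock: 3.28
eef_pos: [527.6, 4.5, 260.0]
tcp_rot: [3.133, 0.002, 1.79]
contact_force: [0.8, -0.4, -2.3]
opening: 0.637
```

```bash
python3 - <<'E'
from h import *
delta([460,-440,260],1.571+.285)
save('wrist','w3')
E
```

```text
shift cm [-41.92 -16.26  -0.07] turn [ 0.008  0.002 -0.066]
```

View pics/w3.png

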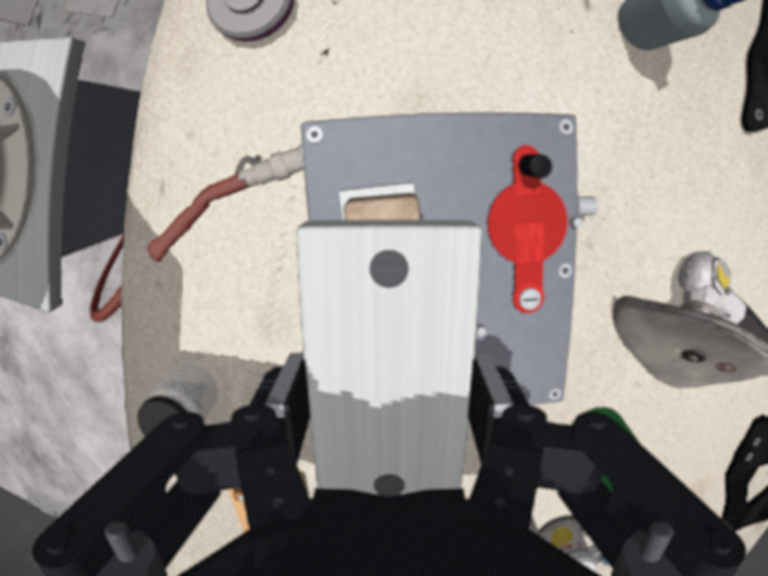

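{"op": "play_rows", "data": {
  "rows": [
    [150,[-41.9,-16.3,-0.1],[0.008,0.002,-0.066]],
    [150,[-41.9,-16.3,-0.1],[0.008,0.002,-0.066]],
    [150,[-41.9,-16.3,-0.1],[0.008,0.002,-0.066]],
    [150,[-41.9,-16.3,-0.1],[0.008,0.002,-0.066]],
    [150,[-41.9,-16.3,-0.1],[0.008,0.002,-0.066]],
    [150,[-41.9,-16.3,-0.1],[0.008,0.002,-0.066]],
    [150,[-41.9,-16.3,-0.1],[0.008,0.002,-0.066]],
    [150,[-41.9,-16.3,-0.1],[0.008,0.002,-0.066]],
    [150,[-41.9,-16.3,-0.1],[0.008,0.002,-0.066]],
    [150,[-41.9,-16.3,-0.1],[0.008,0.002,-0.066]],
    [150,[-41.9,-16.3,-0.1],[0.008,0.002,-0.066]],
    [150,[-41.9,-16.3,-0.1],[0.008,0.002,-0.066]]
  ]
}}

```text
clock: 4.33
eef_pos: [455.1, -445.0, 253.5]
tcp_rot: [-3.131, -0.003, 1.852]
contact_force: [-0.6, 1.2, -2.1]
opening: 0.632
```

{"op": "play_rows", "data": {
  "rows": [
    [150,[0,0,0],[0,0,0]],
    [150,[0,0,0],[0,0,0]],
    [150,[0,0,0],[0,0,0]]
  ]
}}

```text
clock: 4.58
eef_pos: [457.1, -438.5, 254.9]
tcp_rot: [-3.133, -0.004, 1.857]
contact_force: [-0.9, -0.1, -2.8]
opening: 0.634
```

```bash
cat >> h.py <<'E'
def comp(P,name,mask,mn=300):
    n,l,s,c=cv2.connectedComponentsWithStats(mask.astype(np.uint8))
    for i in range(1,n):
        if s[i,4]>mn:
            Q=P[l==i]; (cx,cy),wh,a=cv2.minAreaRect(Q[:,:2].astype(np.float32))
            print(name,c[i].round(),s[i,4],'ctr',round(cx,1),round(cy,1),'wh',np.round(wh,1),'ang',round(a,1),'z',np.percentile(Q[:,2],[5,50,95]).round(1))
E
python3 - <<'E'
from h import *
s=readout.sense();print(s['eef_pos'],s['opening'],s['contact_force'],s['tcp_rot'])
save('wrist','w4')
p,P=world('w4');Z=np.nan_to_num(P[...,2])
comp(P,'board',(Z>8)&(Z<16));comp(P,'cheek',(Z>37)&(Z<46),50);comp(P,'held',(Z>250)&(Z<300),50)
E
```

```text
[ 457.09972293 -438.49504428  254.85965931] 0.6341731663991417 [-0.85234429 -0.06627717 -2.81597882] [-3.13286995 -0.00440662  1.85657207]
board [282. 103.] 6546 ctr 462.4 -352.7 wh [100.1 126.2] ang 16.4 z [10.8 12.2 13.6]
cheek [284.  57.] 570 ctr 446.5 -301.2 wh [59.5 14. ] ang 16.4 z [39.9 41.9 43.5]
cheek [510.  72.] 54 ctr 781.0 -173.8 wh [ 7.7 40.5] ang 16.6 z [37.4 40.1 43.8]
cheek [459. 110.] 75 ctr 699.2 -271.9 wh [44.5  7.5] ang 66.4 z [37.5 41.  45.3]
cheek [370. 129.] 52 ctr 574.3 -350.3 wh [35.5  4.4] ang 80.1 z [39.7 43.2 45.5]
cheek [501. 178.] 126 ctr 830.7 -337.1 wh [24.6 55.9] ang 5.2 z [37.8 41.7 45.2]
cheek [382. 237.] 118 ctr 651.9 -481.3 wh [125.5  18.5] ang 56.7 z [37.3 41.6 45.7]
cheek [474. 271.] 508 ctr 854.0 -496.6 wh [ 55.9 212.5] ang 29.9 z [37.4 41.5 45.5]
cheek [425. 253.] 137 ctr 736.7 -489.7 wh [55.4 23.6] ang 56.9 z [37.3 41.4 45.6]
cheek [370. 344.] 142 ctr 730.1 -680.6 wh [ 9.1 74.8] ang 75.2 z [37.6 41.6 45.7]
held [259. 237.] 23129 ctr 457.1 -434.4 wh [ 81.7 103. ] ang 16.5 z [267.2 268.4 288.8]
```

View pics/w4.png

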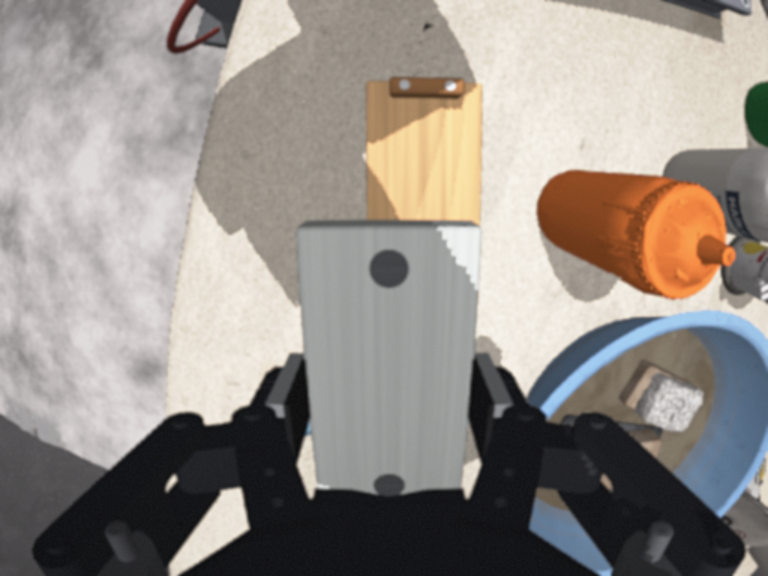

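```bash
python3 - <<'E'
from h import *
p,P=world('w4');Z=np.nan_to_num(P[...,2])
z=np.load('pics/w4.npz')
pos=np.array([457.1,-438.5,254.86]);yaw=1.85657
ex=np.array([np.cos(yaw),np.sin(yaw)]);ey=np.array([np.sin(yaw),-np.cos(yaw)])
Q=P[...,:2]-pos[:2]; a=Q@ex;b=Q@ey
m=(Z>262)&(Z<275)
for v in (152,160,170,185,200,215):
    u=np.where(m[v,190:330])[0]+190; print(v,u[[0,-1]],a[v,u].mean().round(1),b[v,u[0]].round(1),b[v,u[-1]].round(1),Z[v,u[[0,len(u)//2,-1]]].round(1))
for u in(210,230,258,290,310):
    v=np.where(m[:,u])[0]; print(u,v[[0,-1]],a[v[0],u].round(1),a[v[-1],u].round(1),b[v[0],u].round(1),Z[v[[0,-1]],u].round(1))
E
```

```text
152 [198 320] 54.4 -26.3 28.1 [268.7 268.2 268.3]
160 [198 320] 50.9 -26.4 28.1 [269.  268.5 268.8]
170 [198 319] 46.3 -27.0 28.0 [267.2 268.3 268.1]
185 [199 319] 39.3 -26.5 28.5 [268.8 269.2 267.8]
200 [200 318] 32.1 -26.5 28.4 [268.5 267.8 267.8]
215 [201 317] 24.7 -26.6 28.7 [268.3 267.5 266.4]
210 [149 315] 55.1 -36.8 -21.7 [263.8 267.9]
230 [149 325] 55.2 -43.1 -12.3 [264.5 268.9]
258 [149 330] 55.0 -47.4 0.4 [263.9 268. ]
290 [149 325] 55.1 -43.7 15.0 [263.4 267.9]
310 [149 300] 55.2 -25.9 24.3 [263.3 267.2]
```

```bash
python3 - <<'E'
from h import *
delta([467,-369,75],1.857)
E
```

```text
shift cm [ 6.33  3.04 18.03] turn [-0.009 -0.004  0.   ]
```

{"op": "play_rows", "data": {
  "rows": [
    [150,[6.3,3.0,4],[-0.009,-0.004,0]],
    [150,[6.3,3.0,8],[-0.009,-0.004,0]],
    [150,[6.3,3.0,12],[-0.009,-0.004,0]],
    [150,[6.3,3.0,16],[-0.009,-0.004,0]],
    [150,[6.3,3.0,18],[-0.009,-0.004,0]],
    [150,[6.3,3.0,18],[-0.009,-0.004,0]],
    [150,[6.3,3.0,18],[-0.009,-0.004,0]],
    [150,[6.3,3.0,18],[-0.009,-0.004,0]],
    [150,[6.3,3.0,18],[-0.009,-0.004,0]]
  ]
}}

```text
clock: 5.38
eef_pos: [468.7, -372.4, 79.0]
tcp_rot: [3.138, 0.006, 1.856]
contact_force: [1.2, 0.7, -2.2]
opening: 0.634
```

```bash
python3 - <<'E'
from h import *
save('wrist','w5')
p,P=world('w5');Z=np.nan_to_num(P[...,2])
comp(P,'board',(Z>8)&(Z<16));comp(P,'cheek',(Z>37)&(Z<46),300)
delta([467,-369,75],1.857)
print(readout.sense()['qvel'].round(3))
E
```

```text
board [253. 136.] 6330 ctr 459.0 -343.7 wh [100.3 107.4] ang 16.4 z [10.6 11.8 12.9]
board [396. 213.] 372 ctr 584.1 -348.3 wh [69.1 23.3] ang 70.9 z [ 8.5 12.7 15.6]
cheek [256. 104.] 2197 ctr 446.3 -300.4 wh [59.7 14. ] ang 16.4 z [39.7 41.6 42.9]
cheek [415. 226.] 513 ctr 583.9 -347.6 wh [70.7 23.9] ang 71.1 z [38.1 42.3 45.7]
shift cm [ 0.38 -0.06  0.39] turn [ 0.004  0.006 -0.001]
[-0.005  0.     0.006 -0.001 -0.006  0.001]
```

View pics/w5.png

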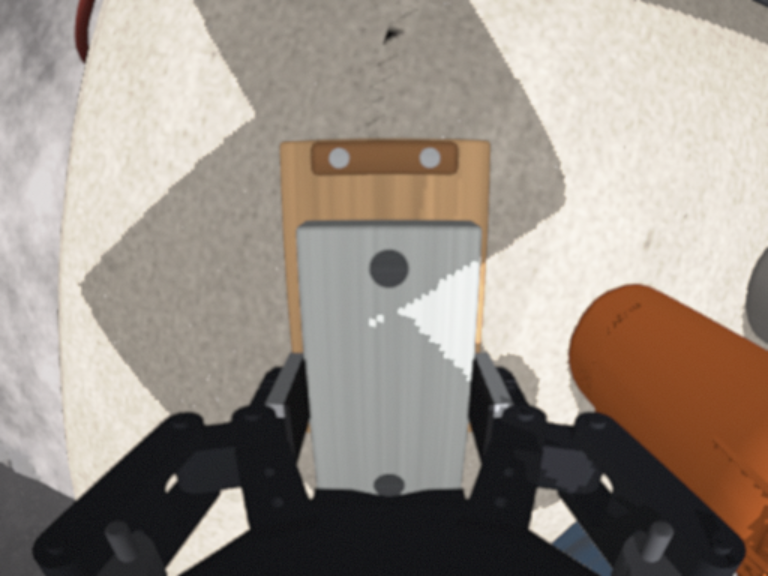

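{"op": "play_rows", "data": {
  "rows": [
    [150,[0.35,-0.1,1.5],[0.004,0.006,0]],
    [150,[0.35,-0.1,3],[0.004,0.006,0]],
    [150,[0.35,-0.1,4.5],[0.004,0.006,0]],
    [150,[0.35,-0.1,4.9],[0.004,0.006,0]],
    [150,[0.35,-0.1,4.9],[0.004,0.006,0]],
    [150,[0.35,-0.1,4.9],[0.004,0.006,0]]
  ]
}}

```text
clock: 5.93
eef_pos: [465.1, -368.3, 27.2]
tcp_rot: [-3.139, -0.004, 1.856]
contact_force: [-0.3, -0.2, -1.1]
opening: 0.633
```

```bash
python3 - <<'E'
from h import *
delta([466.7,-368.8,13.8],1.857)
E
```

```text
shift cm [-0.1   0.14  1.34] turn [-0.003 -0.004 -0.001]
```

{"op": "play_rows", "data": {
  "rows": [
    [150,[-0.1,0.1,0.6],[-0.002,-0.002,0]],
    [150,[-0.1,0.1,1.0],[-0.002,-0.002,0]],
    [150,[-0.1,0.1,1.2],[-0.002,-0.002,0]],
    [150,[-0.1,0.1,1.3],[-0.002,-0.002,0]],
    [150,[-0.1,0.1,1.3],[-0.002,-0.002,0]],
    [150,[-0.1,0.1,1.3],[-0.002,-0.002,0]]
  ]
}}

```text
clock: 6.43
eef_pos: [466.3, -368.8, 14.0]
tcp_rot: [-3.141, -0.002, 1.856]
contact_force: [-0.9, -0.4, -0.7]
opening: 0.634
```

```bash
python3 - <<'E'
from h import *
delta([466.7,-368.8,13.5],1.857); print(readout.sense()['contact_force'])
E
```

```text
shift cm [-0.02  0.04  0.05] turn [-0.001 -0.002 -0.001]
[-0.86653032 -0.38773549 -0.74222089]
```

{"op": "play_rows", "data": {
  "rows": [
    [150,[0,0,0.1],[0,0,0]],
    [80,[0,0,0.1],[0,0,0]],
    [40,[0,0,0.1],[0,0,0]],
    [20,[0,0,0.1],[0,0,0]],
    [0,[0,0,0.1],[0,0,0]],
    [0,[0,0,-3],[0,0,0]],
    [0,[0,0,-7],[0,0,0]],
    [0,[0,0,-11],[0,0,0]],
    [0,[0,0,-15],[0,0,0]],
    [0,[0,0,-15],[0,0,0]],
    [0,[0,0,-15],[0,0,0]]
  ]
}}

```text
clock: 7.35
eef_pos: [467.9, -370.2, 166.7]
tcp_rot: [3.139, 0.002, 1.856]
contact_force: [-0.2, 0.4, -0.8]
opening: 1.001
```

```bash
python3 - <<'E'
from h import *
save('wrist','w6')
p,P=world('w6');Z=np.nan_to_num(P[...,2])
comp(P,'board',(Z>8)&(Z<16));comp(P,'cheek',(Z>37)&(Z<46),300);comp(P,'plate',(Z>22)&(Z<31),300);
delta([520,3,260],1.571+.22)
E
```

```text
board [257. 168.] 6414 ctr 465.0 -367.2 wh [100.2 159.2] ang 16.5 z [ 8.7  9.9 11.1]
cheek [257. 107.] 956 ctr 444.9 -299.2 wh [59.3 12.9] ang 16.5 z [38.1 39.9 41.1]
cheek [476. 176.] 319 ctr 707.3 -284.8 wh [77.6 33.3] ang 89.9 z [37.4 41.4 45.5]
cheek [257. 251.] 669 ctr 485.1 -435.0 wh [58.6 13.5] ang 17.1 z [37.7 39.4 40.7]
plate [257. 176.] 5965 ctr 465.2 -367.0 wh [ 55.7 109.3] ang 16.6 z [23.6 24.8 25.9]
plate [218. 319.] 561 ctr 463.1 -552.0 wh [99.9 31.8] ang 34.0 z [22.4 26.4 30.5]
plate [401. 346.] 383 ctr 736.5 -540.7 wh [51.3 36.8] ang 15.6 z [25.  27.9 30.6]
shift cm [34.23 15.58 -9.51] turn [ 0.    -0.001  0.065]
```

View pics/w6.png

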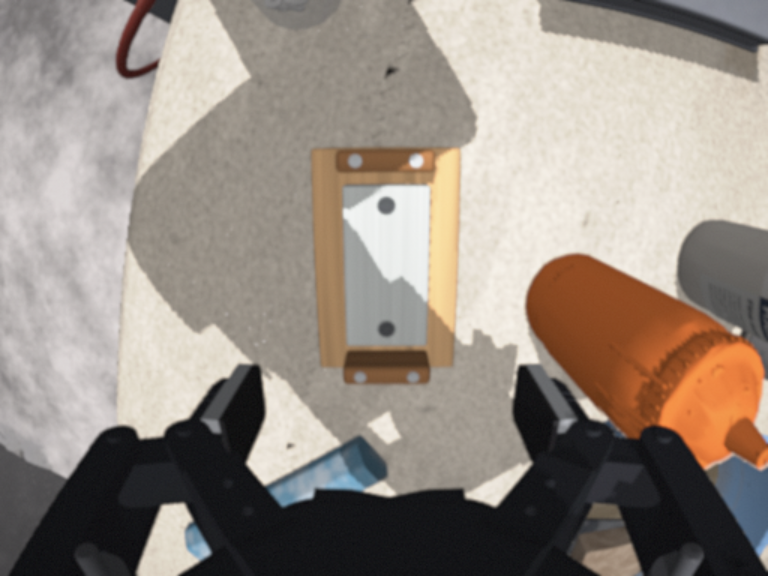

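{"op": "play_rows", "data": {
  "rows": [
    [0,[0,0,-5],[0,0,0]],
    [0,[34.2,15.6,-9.5],[0,0,0.065]],
    [0,[34.2,15.6,-9.5],[0,0,0.065]],
    [0,[34.2,15.6,-9.5],[0,0,0.065]],
    [0,[34.2,15.6,-9.5],[0,0,0.065]],
    [0,[34.2,15.6,-9.5],[0,0,0.065]],
    [0,[34.2,15.6,-9.5],[0,0,0.065]],
    [0,[34.2,15.6,-9.5],[0,0,0.065]],
    [0,[34.2,15.6,-9.5],[0,0,0.065]],
    [0,[34.2,15.6,-9.5],[0,0,0.065]],
    [0,[34.2,15.6,-9.5],[0,0,0.065]],
    [0,[34.2,15.6,-9.5],[0,0,0.065]]
  ]
}}

```text
clock: 8.4
eef_pos: [519.8, 5.2, 258.1]
tcp_rot: [-3.138, -0.003, 1.795]
contact_force: [-0.4, -0.8, -0.0]
opening: 0.999
```

{"op": "play_rows", "data": {
  "rows": [
    [0,[0,0,0],[0,0,0]],
    [0,[0,0,0],[0,0,0]],
    [0,[0,0,0],[0,0,0]],
    [0,[0,0,0],[0,0,0]]
  ]
}}

```text
clock: 8.73
eef_pos: [519.8, 1.6, 259.0]
tcp_rot: [-3.14, -0.002, 1.789]
contact_force: [-0.7, 0.2, -0.5]
opening: 1.002
```

```bash
python3 - <<'E'
from h import *
s=readout.sense();print(s['eef_pos'],s['tcp_rot'])
save('wrist','w7')
p,P=world('w7');Z=np.nan_to_num(P[...,2])
comp(P,'block',(Z>109)&(Z<122));comp(P,'deck',(Z>54)&(Z<64));comp(P,'lower',(Z>70)&(Z<79),30)
comp(P,'knob',(Z>92)&(Z<105),30);
hsv=cv2.cvtColor(p,cv2.COLOR_RGB2HSV)
comp(P,'red',((hsv[...,0]<6)|(hsv[...,0]>174))&(hsv[...,1]>150)&(Z>61)&(Z<72))
E
```

```text
[519.81526892   1.5809807  259.02539662] [-3.13957998e+00 -2.21556261e-03  1.78891812e+00]
block [267. 174.] 4175 ctr 526.6 9.1 wh [50.1 88.4] ang 16.8 z [114.  115.5 116.7]
block [485. 227.] 361 ctr 843.4 5.0 wh [ 13.5 148.5] ang 73.3 z [109.6 115.3 121.5]
deck [301. 172.] 24739 ctr 582.3 -3.0 wh [220.6 261.6] ang 16.2 z [58.8 60.1 61.3]
deck [454. 231.] 349 ctr 836.1 -24.5 wh [ 20.5 161.9] ang 63.8 z [54.7 59.  63.3]
lower [451.  14.] 133 ctr 715.5 262.2 wh [13. 46.] ang 64.8 z [70.7 74.4 78.5]
lower [357. 109.] 38 ctr 612.3 99.4 wh [16.7  5.7] ang 90.0 z [70.4 75.3 78.7]
lower [255. 134.] 386 ctr 519.4 23.8 wh [55.4 66.1] ang 18.0 z [73.3 74.9 76.2]
lower [244. 197.] 31 ctr 509.9 -32.7 wh [ 1.5 30.9] ang 17.9 z [73.5 74.7 75.7]
lower [362. 200.] 137 ctr 650.1 -3.8 wh [16.  16.6] ang 11.4 z [70.3 71.1 72.4]
lower [462. 230.] 290 ctr 841.0 -17.4 wh [ 17.7 162.7] ang 67.3 z [70.4 74.9 78.6]
lower [330. 222.] 32 ctr 618.4 -40.0 wh [7.3 7.1] ang 84.7 z [70.3 71.  72.1]
lower [267. 263.] 187 ctr 555.6 -110.3 wh [17.7 17.3] ang 13.9 z [71.6 74.8 76.1]
lower [117. 267.] 70 ctr 353.3 -171.6 wh [41.4  9.6] ang 4.5 z [71.6 76.  78.3]
lower [401. 371.] 110 ctr 864.1 -309.5 wh [67.1 21.1] ang 16.4 z [70.2 75.  78.5]
knob [466.  12.] 270 ctr 722.7 263.7 wh [16.3 46. ] ang 87.0 z [ 92.9  99.1 104.6]
knob [369. 111.] 230 ctr 618.1 98.6 wh [17.2 17.2] ang 16.6 z [ 94.6  99.7 101.2]
knob [478. 230.] 442 ctr 845.7 -3.7 wh [ 15.8 162.7] ang 72.1 z [ 92.7  98.5 104.3]
red [360. 151.] 2785 ctr 635.5 50.0 wh [ 65.6 128.1] ang 36.4 z [65.8 67.1 68.2]
```

View pics/w7.png

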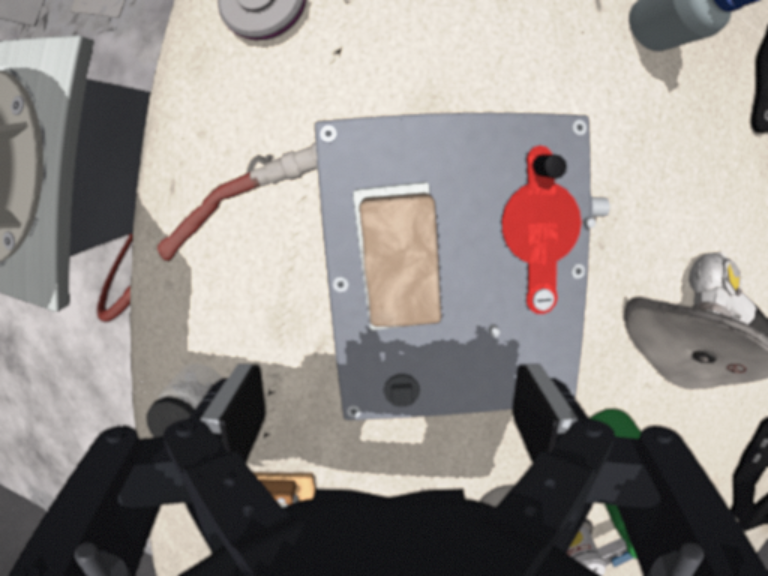

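```bash
python3 - <<'E'
from h import *
delta([526.6,9.1,83],1.864)
E
```

```text
shift cm [ 0.54  0.84 17.62] turn [-0.002 -0.002 -0.075]
```

{"op": "play_rows", "data": {
  "rows": [
    [0,[0.5,0.8,4],[0,0,-0.075]],
    [0,[0.5,0.8,8],[0,0,-0.075]],
    [0,[0.5,0.8,12],[0,0,-0.075]],
    [0,[0.5,0.8,15.5],[0,0,-0.075]],
    [0,[0.5,0.8,17.5],[0,0,-0.075]],
    [0,[0.5,0.8,17.5],[0,0,-0.075]],
    [0,[0.5,0.8,17.5],[0,0,-0.075]],
    [0,[0.5,0.8,17.5],[0,0,-0.075]]
  ]
}}

```text
clock: 9.45
eef_pos: [527.7, 9.5, 85.8]
tcp_rot: [3.141, -0.002, 1.865]
contact_force: [0.5, 0.1, 1.2]
opening: 0.997
```

{"op": "play_rows", "data": {
  "rows": [
    [40,[0,0,0],[0,0,0]],
    [80,[0,0,0],[0,0,0]],
    [120,[0,0,0],[0,0,0]],
    [150,[0,0,0],[0,0,0]],
    [150,[0,0,0],[0,0,0]],
    [150,[0,0,0],[0,0,0]]
  ],
  "squeeze": 40
}}

```text
clock: 9.95
eef_pos: [527.4, 9.8, 85.9]
tcp_rot: [3.141, -0.002, 1.866]
contact_force: [-1.9, -0.4, 7.5]
opening: 0.587
```

{"op": "play_rows", "data": {
  "rows": [
    [150,[0,0,-1],[0,0,0]],
    [150,[0,0,-3],[0,0,0]],
    [150,[0,0,-7],[0,0,0]],
    [150,[0,0,-11],[0,0,0]],
    [150,[0,0,-15],[0,0,0]],
    [150,[0,0,-15],[0,0,0]],
    [150,[0,0,-15],[0,0,0]]
  ]
}}

```text
clock: 10.53
eef_pos: [528.2, 9.6, 237.7]
tcp_rot: [3.137, -0.001, 1.866]
contact_force: [0.7, 0.4, -2.5]
opening: 0.59
```

```bash
python3 - <<'E'
from h import *
delta([440,290,235],1.311)
E
```

```text
shift cm [29.39 -0.29  0.29] turn [ 0.004 -0.002  0.555]
```

{"op": "play_rows", "data": {
  "rows": [
    [150,[29.4,-0.3,0.3],[0,0,0.555]],
    [150,[29.4,-0.3,0.3],[0,0,0.555]],
    [150,[29.4,-0.3,0.3],[0,0,0.555]],
    [150,[29.4,-0.3,0.3],[0,0,0.555]],
    [150,[29.4,-0.3,0.3],[0,0,0.555]],
    [150,[29.4,-0.3,0.3],[0,0,0.555]],
    [150,[29.4,-0.3,0.3],[0,0,0.555]],
    [150,[29.4,-0.3,0.3],[0,0,0.555]],
    [150,[29.4,-0.3,0.3],[0,0,0.555]],
    [150,[29.4,-0.3,0.3],[0,0,0.555]],
    [150,[29.4,-0.3,0.3],[0,0,0.555]],
    [150,[29.4,-0.3,0.3],[0,0,0.555]]
  ]
}}

```text
clock: 11.53
eef_pos: [438.3, 288.7, 231.5]
tcp_rot: [-3.139, -0.0, 1.31]
contact_force: [-0.0, -0.2, -3.0]
opening: 0.587
```

```bash
python3 - <<'E'
from h import *
s=readout.sense();print(s['eef_pos'],s['tcp_rot'],s['opening'],s['contact_force'],s['qvel'].round(3))
save('wrist','w8')
p,P=world('w8');Z=np.nan_to_num(P[...,2])
comp(P,'pad',(Z>20)&(Z<34));comp(P,'held',(Z>250)&(Z<280))
yaw=s['tcp_rot'][2];ex=np.array([np.cos(yaw),np.sin(yaw)]);ey=np.array([np.sin(yaw),-np.cos(yaw)])
Q=P[...,:2]-s['eef_pos'][:2]; a=Q@ex;b=Q@ey; m=(Z>255)&(Z<280)
print('topz',np.median(Z[m]))
for u in(220,240,258,280,300):
    v=np.where(m[:,u])[0]; print(u,v[0],a[v[0],u].round(1),b[v[0],u].round(1),Z[v[0]+5,u].round(1))
for v in(175,185,195,205):
    u=np.where(m[v,200:315])[0]+200; print(v,u[[0,-1]],b[v,u[[0,-1]]].round(1),a[v,u].mean().round(1))
E
```

```text
[438.32980494 288.74558334 231.47190238] [-3.13884265e+00 -1.03056820e-04  1.30990073e+00] 0.5871034067891653 [-0.01420313 -0.20316591 -3.03366603] [-0.009 -0.007 -0.007  0.002 -0.001  0.003]
pad [259.  94.] 7406 ctr 460.7 374.1 wh [140.   74.9] ang 75.3 z [25.1 26.5 27.7]
pad [390. 252.] 449 ctr 587.7 126.7 wh [118.5   4.9] ang 14.9 z [20.8 27.8 33.3]
held [259. 253.] 18446 ctr 440.3 294.6 wh [75.4 78. ] ang 75.6 z [258.  261.  270.6]
topz 261.0673877915735
220 183 43.4 -15.9 260.6
240 184 43.2 -7.5 260.1
258 183 43.6 -0.1 258.9
280 183 43.4 9.0 260.2
300 183 43.5 17.4 260.6Traceback (most recent call last):
  File "<stdin>", line 12, in <module>
IndexError: index 0 is out of bounds for axis 0 with size 0
```

View pics/w8.png

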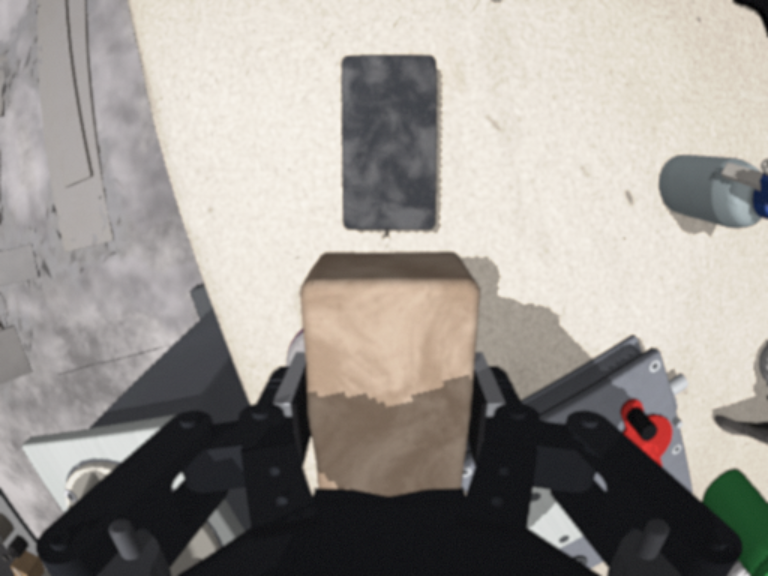

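```bash
python3 - <<'E'
from h import *
delta([460.7,374.5,60],1.314)
E
```

```text
shift cm [ 8.85 -0.03 17.17] turn [-0.003 -0.    -0.005]
```

{"op": "play_rows", "data": {
  "rows": [
    [150,[4,0,2],[-0.003,0,-0.005]],
    [150,[8,0,4],[-0.003,0,-0.005]],
    [150,[8.8,0,8],[-0.003,0,-0.005]],
    [150,[8.8,0,12],[-0.003,0,-0.005]],
    [150,[8.8,0,15.5],[-0.003,0,-0.005]],
    [150,[8.8,0,17.1],[-0.003,0,-0.005]],
    [150,[8.8,0,17.1],[-0.003,0,-0.005]],
    [150,[8.8,0,17.1],[-0.003,0,-0.005]],
    [150,[8.8,0,17.1],[-0.003,0,-0.005]]
  ]
}}

```text
clock: 12.33
eef_pos: [462.2, 375.5, 62.8]
tcp_rot: [3.139, -0.003, 1.315]
contact_force: [0.6, -0.3, -2.6]
opening: 0.588
```

```bash
python3 - <<'E'
from h import *
delta([460.7,374.5,38.5],1.314)
E
```

```text
shift cm [-0.14 -0.12  2.43] turn [ 0.002 -0.003  0.001]
```

{"op": "play_rows", "data": {
  "rows": [
    [150,[-0.1,-0.1,1],[0,-0.002,0]],
    [150,[-0.1,-0.1,1.8],[0,-0.002,0]],
    [150,[-0.1,-0.1,2.1],[0,-0.002,0]],
    [150,[-0.1,-0.1,2.1],[0,-0.002,0]],
    [150,[-0.1,-0.1,2.1],[0,-0.002,0]],
    [150,[-0.1,-0.1,2.1],[0,-0.002,0]]
  ]
}}

```text
clock: 12.83
eef_pos: [459.8, 374.8, 40.5]
tcp_rot: [3.14, 0.0, 1.316]
contact_force: [0.9, 0.3, -2.2]
opening: 0.585
```

```bash
python3 - <<'E'
from h import *
delta([460.7,374.5,38.5],1.314)
E
```

```text
shift cm [-0.01  0.1   0.2 ] turn [0.001 0.    0.002]
```

{"op": "play_rows", "data": {
  "rows": [
    [150,[0,0,0.1],[0,0,0]],
    [150,[0,0,0.2],[0,0,0]],
    [150,[0,0,0.25],[0,0,0]],
    [150,[0,0,0.25],[0,0,0]],
    [150,[0,0,0.25],[0,0,0]]
  ]
}}

```text
clock: 13.25
eef_pos: [459.6, 374.6, 37.8]
tcp_rot: [3.141, 0.001, 1.316]
contact_force: [0.7, 0.2, -2.1]
opening: 0.587
```

{"op": "play_rows", "data": {
  "rows": [
    [150,[0,0.05,0.1],[0,0,0]],
    [150,[0,0.05,0.1],[0,0,0]],
    [150,[0,0.05,0.1],[0,0,0]]
  ]
}}

```text
clock: 13.5
eef_pos: [459.9, 374.6, 37.5]
tcp_rot: [3.141, 0.0, 1.316]
contact_force: [-3.9, -1.8, 6.1]
opening: 0.584
```

Contact. Release and rise.

{"op": "play_rows", "data": {
  "rows": [
    [100,[0,0,0],[0,0,0]],
    [60,[0,0,0],[0,0,0]],
    [20,[0,0,0],[0,0,0]],
    [0,[0,0,0],[0,0,0]],
    [0,[0,0,0],[0,0,0]],
    [0,[0,0,-3],[0,0,0]],
    [0,[0,0,-7],[0,0,0]],
    [0,[0,0,-11],[0,0,0]],
    [0,[0,0,-15],[0,0,0]],
    [0,[0,0,-15],[0,0,0]],
    [0,[0,0,-15],[0,0,0]]
  ]
}}

```text
clock: 14.42
eef_pos: [461.4, 375.7, 189.6]
tcp_rot: [3.137, -0.004, 1.316]
contact_force: [-0.6, -0.2, -0.8]
opening: 1.002
```

```bash
python3 - <<'E'
from h import *
save('wrist','w9')
p,P=world('w9');Z=np.nan_to_num(P[...,2])
comp(P,'pad',(Z>20)&(Z<34));comp(P,'block',(Z>60)&(Z<75))
delta([515,8,230],1.571+.29)
E
```

```text
pad [103.  19.] 773 ctr 335.6 603.7 wh [42.2 96. ] ang 63.2 z [20.3 21.4 22.8]
pad [359.  17.] 683 ctr 608.3 521.1 wh [52.3 18.7] ang 50.4 z [22.2 25.1 27.7]
pad [258. 160.] 3812 ctr 458.8 372.8 wh [140.7  74.6] ang 75.2 z [22.7 24.  25.3]
pad [217. 313.] 1487 ctr 358.2 208.4 wh [62.8 78.3] ang 87.5 z [20.8 23.6 32. ]
block [257. 187.] 4609 ctr 458.6 372.5 wh [87.6 48.8] ang 75.5 z [63.3 64.7 65.9]
block [480. 202.] 389 ctr 709.2 291.6 wh [57.1 25.6] ang 57.6 z [60.8 67.9 74.4]
block [412. 362.] 440 ctr 614.4 45.5 wh [ 30.2 130.7] ang 16.5 z [62.4 65.2 67.7]
shift cm [-34.11  14.56  -4.24] turn [ 0.002 -0.    -0.545]
```

View pics/w9.png

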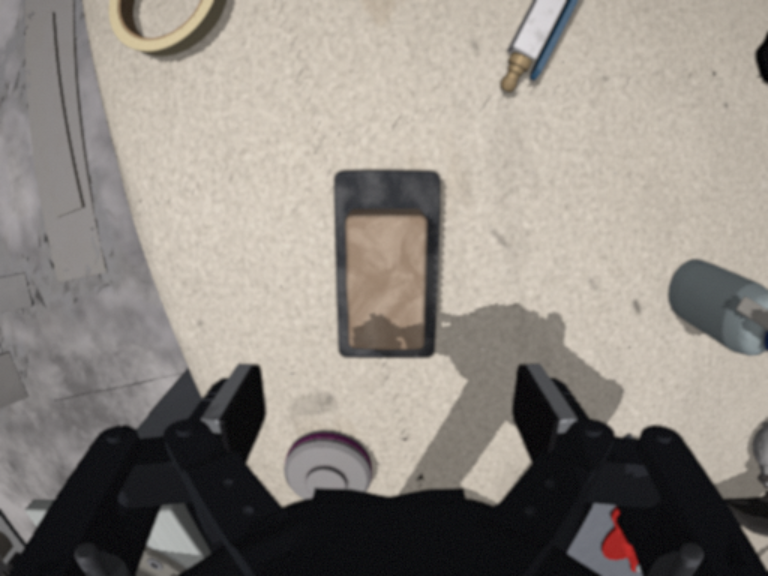

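Block is centred within a millimetre on the pad. Now back for the lower plate.

{"op": "play_rows", "data": {
  "rows": [
    [0,[0,0,-4],[0,0,0]],
    [0,[-34.1,14.6,-4.2],[0,0,-0.545]],
    [0,[-34.1,14.6,-4.2],[0,0,-0.545]],
    [0,[-34.1,14.6,-4.2],[0,0,-0.545]],
    [0,[-34.1,14.6,-4.2],[0,0,-0.545]],
    [0,[-34.1,14.6,-4.2],[0,0,-0.545]],
    [0,[-34.1,14.6,-4.2],[0,0,-0.545]],
    [0,[-34.1,14.6,-4.2],[0,0,-0.545]],
    [0,[-34.1,14.6,-4.2],[0,0,-0.545]],
    [0,[-34.1,14.6,-4.2],[0,0,-0.545]],
    [0,[-34.1,14.6,-4.2],[0,0,-0.545]],
    [0,[-34.1,14.6,-4.2],[0,0,-0.545]]
  ]
}}

```text
clock: 15.47
eef_pos: [514.5, 5.5, 227.4]
tcp_rot: [-3.139, 0.0, 1.857]
contact_force: [0.7, -0.4, 0.8]
opening: 0.997
```

{"op": "play_rows", "data": {
  "rows": [
    [0,[0,0,0],[0,0,0]],
    [0,[0,0,0],[0,0,0]],
    [0,[0,0,0],[0,0,0]],
    [0,[0,0,0],[0,0,0]]
  ]
}}

```text
clock: 15.8
eef_pos: [515.0, 9.1, 228.9]
tcp_rot: [3.141, 0.001, 1.863]
contact_force: [0.0, -0.8, -0.5]
opening: 0.998
```

```bash
python3 - <<'E'
from h import *
s=readout.sense();print(s['eef_pos'],s['tcp_rot'])
save('wrist','w10')
p,P=world('w10');Z=np.nan_to_num(P[...,2])
comp(P,'deck',(Z>54)&(Z<64));comp(P,'lower',(Z>70)&(Z<79),200)
delta([522,9,60],1.571+.29)
E
```

```text
[514.99574011   9.14928062 228.89601123] [3.14141087e+00 7.41768945e-04 1.86278679e+00]
deck [302. 182.] 27044 ctr 582.3 -2.7 wh [220.5 260.2] ang 16.0 z [58.8 60.  61.2]
deck [488. 225.] 314 ctr 858.3 37.1 wh [48.4 33.1] ang 64.5 z [54.5 57.9 62.9]
deck [456. 257.] 362 ctr 836.3 -25.4 wh [ 20.3 163.4] ang 64.2 z [54.5 59.  63.3]
lower [475.  27.] 203 ctr 712.4 270.9 wh [25.1 56.8] ang 42.8 z [70.5 74.5 78.3]
lower [268. 183.] 5433 ctr 526.7 3.1 wh [ 56.4 110.6] ang 18.7 z [73.7 75.  76.1]
lower [465. 257.] 298 ctr 840.5 -17.1 wh [ 17.3 161. ] ang 67.2 z [70.5 74.6 78.5]
shift cm [-0.19  0.66 16.9 ] turn [0.    0.001 0.002]
```

View pics/w10.png

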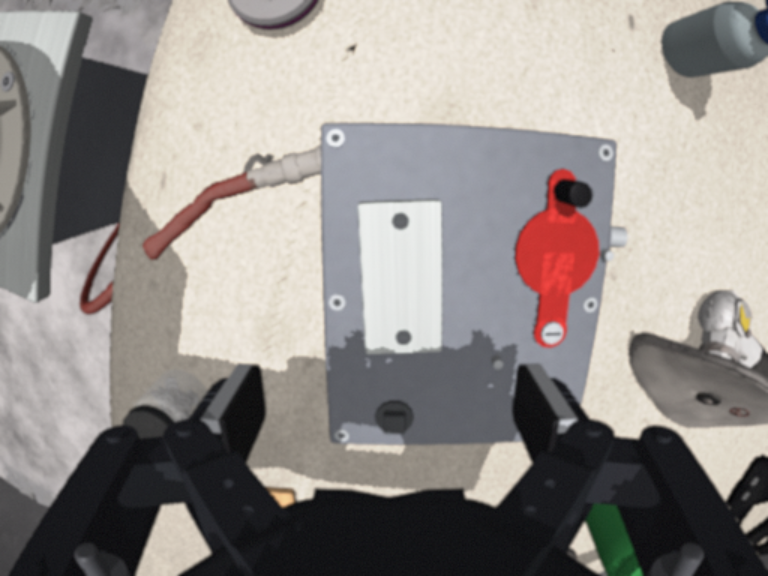

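```bash
python3 - <<'E'
from h import *
delta([526.7,3.1,70],1.897)
E
```

```text
shift cm [-0.89  0.94 15.9 ] turn [ 0.     0.001 -0.034]
```

{"op": "play_rows", "data": {
  "rows": [
    [0,[-0.9,0.9,4],[0,0,-0.034]],
    [0,[-0.9,0.9,8],[0,0,-0.034]],
    [0,[-0.9,0.9,12],[0,0,-0.034]],
    [0,[-0.9,0.9,15],[0,0,-0.034]],
    [0,[-0.9,0.9,15.9],[0,0,-0.034]],
    [0,[-0.9,0.9,15.9],[0,0,-0.034]],
    [0,[-0.9,0.9,15.9],[0,0,-0.034]],
    [0,[-0.9,0.9,15.9],[0,0,-0.034]],
    [0,[-0.9,0.9,15.9],[0,0,-0.034]]
  ]
}}

```text
clock: 16.6
eef_pos: [528.2, 1.8, 72.2]
tcp_rot: [3.138, 0.002, 1.895]
contact_force: [0.1, -0.5, 0.5]
opening: 1.003
```

```bash
python3 - <<'E'
from h import *
delta([526.7,3.1,62],1.897)
E
```

```text
shift cm [ 0.17 -0.1   1.02] turn [ 0.004  0.002 -0.002]
```

{"op": "play_rows", "data": {
  "rows": [
    [0,[0.2,-0.1,0.6],[0.003,0.002,-0.002]],
    [0,[0.2,-0.1,1],[0.003,0.002,-0.002]],
    [0,[0.2,-0.1,1],[0.003,0.002,-0.002]],
    [0,[0.2,-0.1,1],[0.003,0.002,-0.002]],
    [0,[0.2,-0.1,1],[0.003,0.002,-0.002]]
  ]
}}

```text
clock: 17.02
eef_pos: [525.0, 3.2, 60.2]
tcp_rot: [-3.139, -0.001, 1.897]
contact_force: [0.1, -0.2, -0.4]
opening: 1.002
```

{"op": "play_rows", "data": {
  "rows": [
    [40,[0,0,0],[0,0,0]],
    [70,[0,0,0],[0,0,0]],
    [100,[0,0,0],[0,0,0]],
    [130,[0,0,0],[0,0,0]],
    [150,[0,0,0],[0,0,0]],
    [150,[0,0,0],[0,0,0]]
  ],
  "squeeze": 50
}}

```text
clock: 17.52
eef_pos: [525.3, 3.2, 60.5]
tcp_rot: [-3.14, -0.001, 1.897]
contact_force: [-0.3, 0.3, 5.4]
opening: 0.642
```

{"op": "play_rows", "data": {
  "rows": [
    [150,[0,0,-0.5],[0,0,0]],
    [150,[0,0,-2],[0,0,0]],
    [150,[0,0,-6],[0,0,0]],
    [150,[0,0,-10],[0,0,0]],
    [150,[0,0,-14],[0,0,0]],
    [150,[0,0,-17],[0,0,0]],
    [150,[0,0,-17],[0,0,0]],
    [150,[0,0,-17],[0,0,0]]
  ],
  "squeeze": 60
}}

```text
clock: 18.18
eef_pos: [526.2, 3.2, 231.8]
tcp_rot: [3.141, 0.0, 1.897]
contact_force: [0.1, -0.3, -3.1]
opening: 0.638
```

```bash
python3 - <<'E'
from h import *
s=readout.sense()
save('wrist','w11')
p,P=world('w11');Z=np.nan_to_num(P[...,2])
pos=s['eef_pos'];yaw=s['tcp_rot'][2]
ex=np.array([np.cos(yaw),np.sin(yaw)]);ey=np.array([np.sin(yaw),-np.cos(yaw)])
Q=P[...,:2]-pos[:2]; a=Q@ex;b=Q@ey
m=(Z>pos[2]+8)&(Z<pos[2]+20)
print(pos,np.median(Z[m]))
for v in (160,185,210):
    u=np.where(m[v,190:330])[0]+190; print(v,u[[0,-1]],a[v,u].mean().round(1),b[v,u[0]].round(1),b[v,u[-1]].round(1))
for u in(210,230,258,290,310):
    v=np.where(m[:,u])[0]; print(u,v[[0,-1]],a[v[0],u].round(1),b[v[0],u].round(1))
delta([455,-410,240],1.857)
E
```

```text
[526.23983982   3.21155622 231.84069348] 244.2395734434513
160 [197 320] 51.5 -28.0 26.6
185 [198 320] 40.1 -28.3 27.5
210 [200 317] 28.2 -28.0 26.6
210 [152 322] 54.6 -22.7
230 [152 325] 54.5 -13.6
258 [152 330] 54.4 -1.0
290 [152 325] 54.6 13.4
310 [153 300] 54.7 22.1
shift cm [-36.9  -19.87  -0.99] turn [-0.002 -0.001  0.04 ]
```

View pics/w11.png

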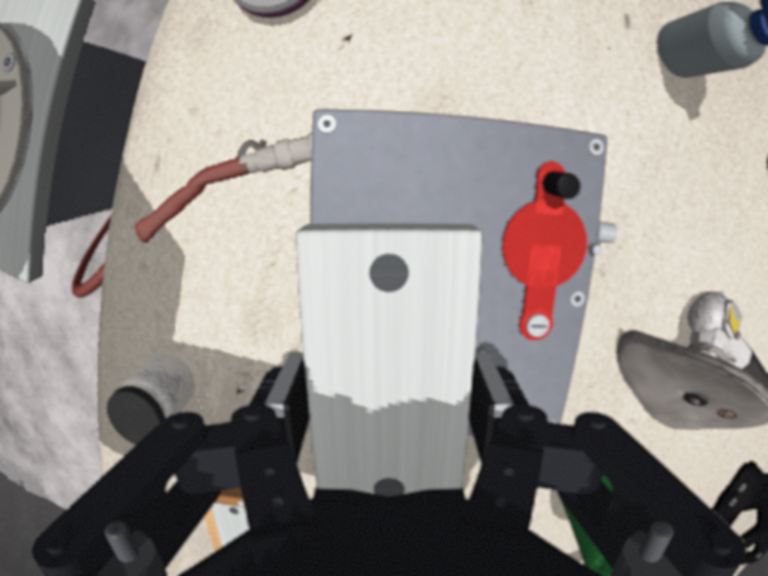

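```bash
python3 - <<'E'
from h import *
delta([466.4,-368.2,230],1.8565)
E
```

```text
shift cm [-3.331e+01 -1.745e+01  1.000e-02] turn [-0.002 -0.001  0.04 ]
```

{"op": "play_rows", "data": {
  "rows": [
    [150,[-33.3,-17.4,0],[-0.002,-0.001,0.04]],
    [150,[-33.3,-17.4,0],[-0.002,-0.001,0.04]],
    [150,[-33.3,-17.4,0],[-0.002,-0.001,0.04]],
    [150,[-33.3,-17.4,0],[-0.002,-0.001,0.04]],
    [150,[-33.3,-17.4,0],[-0.002,-0.001,0.04]],
    [150,[-33.3,-17.4,0],[-0.002,-0.001,0.04]],
    [150,[-33.3,-17.4,0],[-0.002,-0.001,0.04]],
    [150,[-33.3,-17.4,0],[-0.002,-0.001,0.04]],
    [150,[-33.3,-17.4,0],[-0.002,-0.001,0.04]],
    [150,[-33.3,-17.4,0],[-0.002,-0.001,0.04]],
    [150,[-33.3,-17.4,0],[-0.002,-0.001,0.04]],
    [150,[-33.3,-17.4,0],[-0.002,-0.001,0.04]]
  ]
}}

```text
clock: 19.23
eef_pos: [466.1, -367.1, 228.0]
tcp_rot: [-3.139, -0.004, 1.856]
contact_force: [0.4, -0.4, -1.7]
opening: 0.637
```

{"op": "play_rows", "data": {
  "rows": [
    [150,[0,0,0],[0,0,0]],
    [150,[0,0,0],[0,0,0]],
    [150,[0,0,0],[0,0,0]],
    [150,[0,0,0],[0,0,0]]
  ]
}}

```text
clock: 19.57
eef_pos: [467.6, -367.0, 230.3]
tcp_rot: [-3.141, 0.0, 1.858]
contact_force: [1.0, -0.5, -1.6]
opening: 0.633
```

```bash
python3 - <<'E'
from h import *
delta([466.4,-368.2,80],1.8565)
E
```

```text
shift cm [-0.08 -0.14 15.03] turn [-0.     0.     0.002]
```

{"op": "play_rows", "data": {
  "rows": [
    [150,[-0.1,-0.1,4],[0,0,0.002]],
    [150,[-0.1,-0.1,8],[0,0,0.002]],
    [150,[-0.1,-0.1,12],[0,0,0.002]],
    [150,[-0.1,-0.1,14.5],[0,0,0.002]],
    [150,[-0.1,-0.1,16],[0,0,0.002]],
    [150,[-0.1,-0.1,17],[0,0,0.002]],
    [150,[-0.1,-0.1,17],[0,0,0.002]],
    [150,[-0.1,-0.1,17],[0,0,0.002]],
    [150,[-0.1,-0.1,17],[0,0,0.002]]
  ]
}}

```text
clock: 20.32
eef_pos: [467.5, -369.8, 61.7]
tcp_rot: [3.141, 0.002, 1.855]
contact_force: [-0.0, -0.0, -0.9]
opening: 0.633
```

```bash
python3 - <<'E'
from h import *
save('wrist','w12')
p,P=world('w12');Z=np.nan_to_num(P[...,2])
comp(P,'board',(Z>8)&(Z<16));comp(P,'cheek',(Z>37)&(Z<46),300)
delta([466.4,-368.2,32],1.8565)
E
```

```text
board [255. 146.] 5843 ctr 458.2 -340.2 wh [100.4 100.6] ang 16.5 z [10.8 12.  13.1]
board [407. 224.] 456 ctr 585.2 -349.2 wh [70.9 25.5] ang 72.9 z [ 8.6 12.6 15.5]
cheek [257. 110.] 2673 ctr 446.7 -300.7 wh [60.  14.2] ang 16.4 z [39.8 41.8 43.1]
cheek [428. 236.] 575 ctr 583.8 -342.2 wh [64.8 19.1] ang 60.5 z [37.7 42.6 45.6]
shift cm [ 0.2  -0.06  2.98] turn [ 0.001  0.002 -0.002]
```

View pics/w12.png

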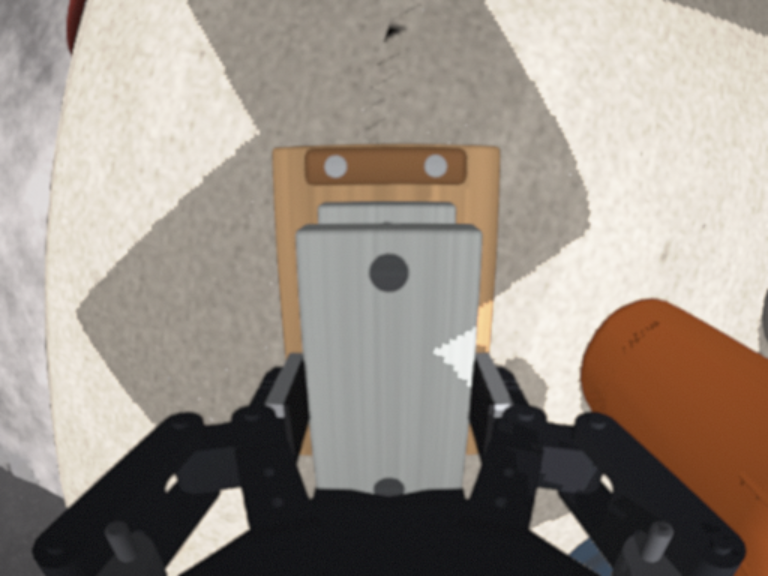

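{"op": "play_rows", "data": {
  "rows": [
    [150,[0.2,-0.05,1.2],[0,0.001,-0.002]],
    [150,[0.2,-0.05,2.2],[0,0.001,-0.002]],
    [150,[0.2,-0.05,2.7],[0,0.001,-0.002]],
    [150,[0.2,-0.05,2.8],[0,0.001,-0.002]],
    [150,[0.2,-0.05,2.8],[0,0.001,-0.002]],
    [150,[0.2,-0.05,2.8],[0,0.001,-0.002]]
  ]
}}

```text
clock: 20.87
eef_pos: [465.5, -367.5, 32.1]
tcp_rot: [-3.141, -0.001, 1.857]
contact_force: [-0.3, -0.3, -2.0]
opening: 0.638
```

```bash
python3 - <<'E'
from h import *
s=readout.sense();print(s['contact_force'])
delta([466.4,-368.3,29.5],1.8565)
save('wrist','w13')
p,P=world('w13');Z=np.nan_to_num(P[...,2])
yaw=s['tcp_rot'][2];ex=np.array([np.cos(yaw),np.sin(yaw)]);ey=np.array([np.sin(yaw),-np.cos(yaw)])
Q=P[...,:2]-s['eef_pos'][:2]; a=Q@ex;b=Q@ey
for v in range(128,160,2): print(v,a[v,258].round(1),Z[v,258].round(1))
cv2.imwrite('pics/w13c.png',cv2.resize(p[120:220,170:350,::-1],None,fx=4,fy=4,interpolation=cv2.INTER_CUBIC))
E
```

```text
[-0.29080027 -0.33610306 -2.00728682]
shift cm [-0.1   0.07  0.26] turn [-0.001 -0.001  0.   ]
128 64.6 40.8
130 63.7 40.7
132 62.7 39.9
134 59.0 11.9
136 57.9 11.9
138 56.9 12.2
140 55.9 13.1
142 54.9 14.2
144 53.5 12.2
146 53.6 20.9
148 53.4 26.7
150 54.2 38.7
152 54.1 44.0
154 53.8 47.5
156 52.8 46.8
158 51.9 46.7
```

View pics/w13c.png

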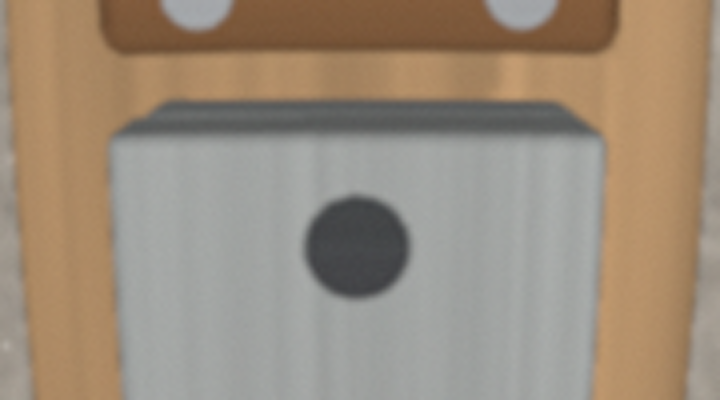

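{"op": "play_rows", "data": {
  "rows": [
    [150,[-0.06,0,0.1],[0,0,0]],
    [150,[-0.06,0,0.2],[0,0,0]],
    [150,[-0.06,0,0.26],[0,0,0]],
    [150,[-0.06,0,0.26],[0,0,0]],
    [150,[-0.06,0,0.26],[0,0,0]]
  ]
}}

```text
clock: 21.33
eef_pos: [465.6, -368.0, 29.7]
tcp_rot: [-3.141, -0.001, 1.857]
contact_force: [0.5, 0.3, -1.8]
opening: 0.639
```

{"op": "play_rows", "data": {
  "rows": [
    [150,[0,0,0.06],[0,0,0]],
    [150,[0,0,0.06],[0,0,0]],
    [150,[0,0,0.06],[0,0,0]]
  ]
}}

```text
clock: 21.58
eef_pos: [465.6, -368.0, 29.0]
tcp_rot: [-3.141, -0.001, 1.857]
contact_force: [-0.4, 0.1, -1.4]
opening: 0.634
```

{"op": "play_rows", "data": {
  "rows": [
    [150,[0,0,0.06],[0,0,0]],
    [150,[0,0,0.06],[0,0,0]],
    [150,[0,0,0.06],[0,0,0]]
  ]
}}

```text
clock: 21.83
eef_pos: [465.6, -368.0, 28.4]
tcp_rot: [-3.141, -0.001, 1.857]
contact_force: [0.1, -0.2, -1.5]
opening: 0.635
```

{"op": "play_rows", "data": {
  "rows": [
    [150,[0,0,0.06],[0,0,0]],
    [150,[0,0,0.06],[0,0,0]],
    [150,[0,0,0.06],[0,0,0]]
  ]
}}

```text
clock: 22.08
eef_pos: [465.6, -368.0, 27.8]
tcp_rot: [-3.141, -0.001, 1.857]
contact_force: [0.6, -0.3, -1.2]
opening: 0.631
```

```bash
python3 - <<'E'
from h import *
s=readout.sense();print(s['contact_force'])
save('wrist','w14')
p,P=world('w14');Z=np.nan_to_num(P[...,2])
for v in range(140,170,3): print(v,Z[v,258].round(1))
cv2.imwrite('pics/w14c.png',cv2.resize(p[120:220,170:350,::-1],None,fx=4,fy=4,interpolation=cv2.INTER_CUBIC))
E
```

```text
[ 0.63331377 -0.31534884 -1.24561327]
140 12.0
143 11.7
146 18.6
149 29.6
152 38.1
155 41.2
158 42.4
161 41.5
164 42.3
167 41.9
```

View pics/w14c.png

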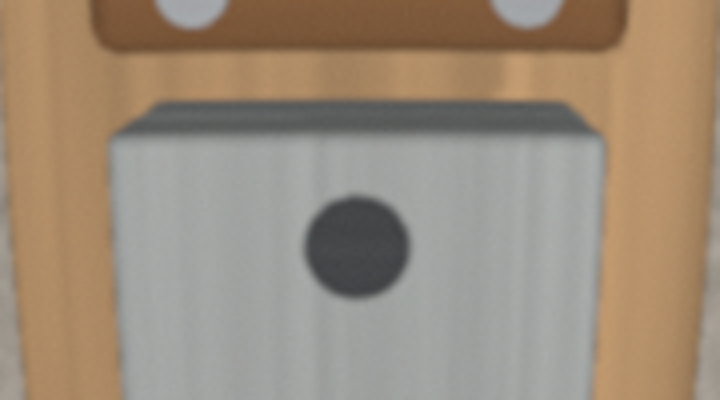

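{"op": "play_rows", "data": {
  "rows": [
    [130,[0,0,0.03],[0,0,0]],
    [90,[0,0,0.03],[0,0,0]],
    [50,[0,0,0.03],[0,0,0]],
    [20,[0,0,0.03],[0,0,0]],
    [0,[0,0,0.03],[0,0,0]],
    [0,[0,0,-3],[0,0,0]],
    [0,[0,0,-7],[0,0,0]],
    [0,[0,0,-11],[0,0,0]],
    [0,[0,0,-15],[0,0,0]],
    [0,[0,0,-15],[0,0,0]],
    [0,[0,0,-15],[0,0,0]],
    [0,[0,0,-15],[0,0,0]]
  ]
}}

```text
clock: 23.13
eef_pos: [465.5, -368.0, 177.8]
tcp_rot: [-3.141, -0.001, 1.857]
contact_force: [-0.1, 0.5, -1.3]
opening: 1.0
```

```bash
python3 - <<'E'
from h import *
save('wrist','w15')
p,P=world('w15');Z=np.nan_to_num(P[...,2])
comp(P,'board',(Z>7)&(Z<15));comp(P,'top',(Z>36)&(Z<46),300);comp(P,'plate',(Z>21)&(Z<32),20)
E
```

```text
board [260. 166.] 5464 ctr 465.9 -367.5 wh [100.6 159.6] ang 16.5 z [ 9.6 10.9 12.1]
top [259. 110.] 946 ctr 445.4 -299.7 wh [60.2 13.5] ang 16.5 z [38.7 40.8 42.3]
top [259. 180.] 6120 ctr 465.7 -367.9 wh [ 55.5 110.5] ang 16.5 z [39.8 40.9 42.1]
top [259. 248.] 655 ctr 486.1 -435.2 wh [58.5 12.7] ang 16.5 z [37.3 40.5 42. ]
plate [209.  14.] 166 ctr 366.0 -217.9 wh [51.3 13.9] ang 29.3 z [21.6 26.1 31.3]
plate [439.  14.] 422 ctr 615.1 -120.3 wh [186.9   2.3] ang 16.0 z [21.6 26.4 31.1]
plate [259. 126.] 35 ctr 449.9 -314.9 wh [32.9  0.2] ang 16.6 z [28.7 29.9 31.4]
plate [464. 174.] 323 ctr 708.3 -287.1 wh [33.  75.4] ang 2.9 z [21.5 26.6 31.6]
plate [366. 192.] 287 ctr 584.5 -350.1 wh [71.8 25.9] ang 76.5 z [21.6 26.5 31.3]
plate [503. 236.] 93 ctr 825.9 -347.8 wh [ 7.5 36.2] ang 30.3 z [21.9 27.4 31.6]
plate [259. 238.] 237 ctr 484.4 -430.1 wh [58.3  2.8] ang 17.1 z [21.8 26.7 31.6]
plate [218. 315.] 704 ctr 460.2 -555.6 wh [108.8  36.9] ang 34.5 z [21.5 26.4 31.6]
plate [474. 310.] 162 ctr 855.5 -471.0 wh [20.3 58. ] ang 58.8 z [26.4 27.7 31.4]
plate [402. 343.] 239 ctr 743.6 -543.5 wh [46.9 28.5] ang 12.1 z [26.7 28.9 31.8]
plate [130. 357.] 50 ctr 353.3 -691.3 wh [17.1  9.2] ang 54.4 z [22.2 27.4 31.3]
plate [418. 381.] 62 ctr 839.6 -641.1 wh [43.1 16.6] ang 29.1 z [26.1 27.4 31.3]
```

View pics/w15.png

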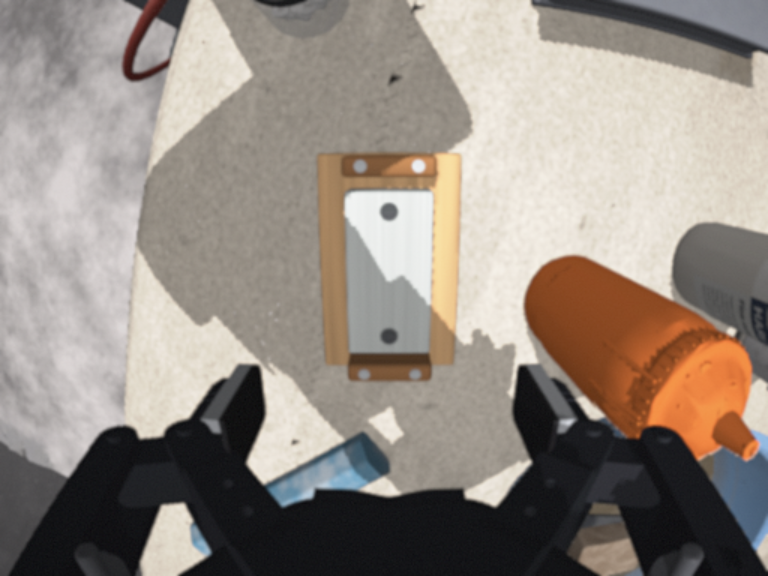

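```bash
python3 - <<'E'
from h import *
delta([618,98,170],1.874)
E
```

```text
shift cm [40.36 27.81  0.73] turn [-0.001 -0.002 -0.017]
```

{"op": "play_rows", "data": {
  "rows": [
    [0,[0,0,-4],[0,0,0]],
    [0,[20,12,-5],[0,0,-0.017]],
    [80,[40.4,27.8,-5],[0,0,-0.017]],
    [150,[40.4,27.8,-5],[0,0,-0.017]],
    [150,[40.4,27.8,-5],[0,0,-0.017]],
    [150,[40.4,27.8,-5],[0,0,-0.017]],
    [150,[40.4,27.8,-5],[0,0,-0.017]],
    [150,[40.4,27.8,-5],[0,0,-0.017]],
    [150,[40.4,27.8,-5],[0,0,-0.017]],
    [150,[40.4,27.8,-5],[0,0,-0.017]],
    [150,[40.4,27.8,0.7],[0,0,-0.017]],
    [150,[40.4,27.8,0.7],[0,0,-0.017]]
  ]
}}

```text
clock: 24.18
eef_pos: [605.9, 61.8, 188.9]
tcp_rot: [-3.141, -0.001, 1.874]
contact_force: [0.2, 0.0, -0.6]
opening: 0.411
```

```bash
python3 - <<'E'
from h import *
delta([618,98,170],1.874)
E
```

```text
shift cm [3.09 2.24 1.89] turn [-0.001 -0.001  0.   ]
```

{"op": "play_rows", "data": {
  "rows": [
    [150,[3.1,2.2,1.9],[0,0,0]],
    [150,[3.1,2.2,1.9],[0,0,0]],
    [150,[3.1,2.2,1.9],[0,0,0]],
    [150,[3.1,2.2,1.9],[0,0,0]],
    [150,[3.1,2.2,1.9],[0,0,0]]
  ]
}}

```text
clock: 24.6
eef_pos: [617.0, 94.8, 170.9]
tcp_rot: [-3.14, -0.001, 1.873]
contact_force: [0.4, -0.9, -0.5]
opening: 0.411
```

```bash
python3 - <<'E'
from h import *
s=readout.sense();print(s['eef_pos'],s['tcp_rot'])
save('wrist','w16')
p,P=world('w16');Z=np.nan_to_num(P[...,2])
comp(P,'knob',(Z>92)&(Z<106),30);comp(P,'screw',(Z>69.5)&(Z<80),30)
E
```

```text
[617.02434528  94.78045885 170.91631627] [-3.14016312e+00 -7.85253164e-04  1.87308536e+00]
knob [438.  38.] 1025 ctr 720.4 277.4 wh [41.1 54.4] ang 46.5 z [ 92.8 100.1 105.5]
knob [262. 199.] 449 ctr 618.4 99.3 wh [17.3 17.2] ang 32.9 z [ 94.5 100.  101.3]
screw [417.  44.] 336 ctr 711.7 270.7 wh [22.4 55.9] ang 40.8 z [70.2 74.7 79.4]
screw [261. 183.] 58 ctr 617.0 105.0 wh [16.2  5.6] ang 12.6 z [70.1 74.7 78.7]
screw [261. 294.] 198 ctr 650.6 -3.3 wh [16. 17.] ang 17.6 z [70.1 71.4 72.4]
screw [ 31. 321.] 181 ctr 365.1 -184.2 wh [28.6 58.7] ang 54.7 z [72.1 75.8 79.7]
screw [221. 311.] 39 ctr 618.6 -39.1 wh [7.5 7.4] ang 0.8 z [69.9 71.1 72.1]
screw [160. 343.] 86 ctr 560.2 -110.3 wh [12.8 18.2] ang 8.1 z [70.8 75.1 76. ]
```

View pics/w16.png

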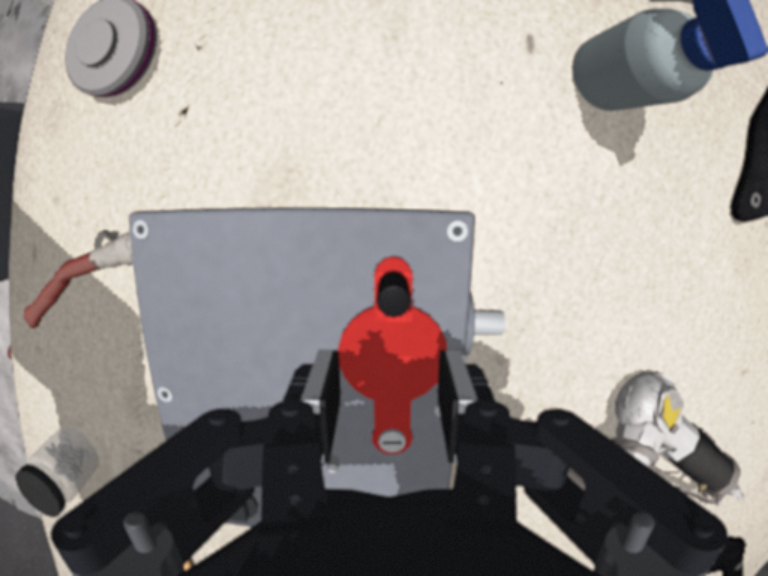

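```bash
python3 - <<'E'
from h import *
delta([618.4,99.2,77],1.874)
E
```

```text
shift cm [0.4  0.25 9.44] turn [-0.001 -0.001 -0.001]
```

{"op": "play_rows", "data": {
  "rows": [
    [150,[0.4,0.25,2],[0,0,0]],
    [150,[0.4,0.25,4],[0,0,0]],
    [150,[0.4,0.25,5],[0,0,0]],
    [150,[0.4,0.25,6],[0,0,0]],
    [150,[0.4,0.25,7],[0,0,0]],
    [150,[0.4,0.25,8],[0,0,0]],
    [150,[0.4,0.25,9],[0,0,0]],
    [150,[0.4,0.25,9.3],[0,0,0]],
    [150,[0.4,0.25,9.3],[0,0,0]],
    [150,[0.4,0.25,9.3],[0,0,0]]
  ]
}}

```text
clock: 25.48
eef_pos: [618.7, 100.5, 78.3]
tcp_rot: [-3.141, -0.001, 1.874]
contact_force: [-0.2, 0.2, -0.7]
opening: 0.414
```

```bash
cat >> h.py <<'E'
PV=np.array([650.5,-3.4])
def arc(step,n,rad=107.6,z=77):
    s=readout.sense(); p=np.array(s['eef_pos']);th=np.arctan2(*(p[:2]-PV)[::-1])
    yaw=s['tcp_rot'][2]
    print('theta',round(th%(2*np.pi),3),'r',np.hypot(*(p[:2]-PV)).round(1),'yaw',round(yaw%(2*np.pi),3),'F',s['contact_force'].round(1),'z',p[2].round(1))
    R0=Ro.from_euler('xyz',s['tcp_rot'])
    for k in range(1,n+1):
        t=th+step*k
        tgt=np.r_[PV+rad*np.array([np.cos(t),np.sin(t)]),z]
        R1=Ro.from_euler('xyz',[np.pi,0,t])
        print((R0.inv().apply(tgt-p)/10).round(2).tolist(),(R0.inv()*R1).as_rotvec().round(3).tolist())
E
python3 - <<'E'
from h import *
arc(.1,5)
E
```

```text
theta 1.868 r 108.7 yaw 1.874 F [-0.2  0.2 -0.7] z 78.3
[-0.15, -1.08, 0.13] [-0.0, -0.001, -0.094]
[-0.31, -2.14, 0.13] [-0.0, -0.001, -0.194]
[-0.57, -3.18, 0.13] [-0.0, -0.001, -0.294]
[-0.93, -4.2, 0.13] [-0.0, -0.001, -0.394]
[-1.39, -5.17, 0.13] [-0.0, -0.001, -0.494]
```

{"op": "play_rows", "data": {
  "rows": [
    [150,[0,-0.5,0.1],[0,0,-0.045]],
    [150,[-0.15,-1.1,0.1],[0,0,-0.09]],
    [150,[-0.2,-1.6,0.1],[0,0,-0.14]],
    [150,[-0.3,-2.1,0.1],[0,0,-0.19]],
    [150,[-0.45,-2.7,0.1],[0,0,-0.24]],
    [150,[-0.57,-3.2,0.1],[0,0,-0.29]],
    [150,[-0.75,-3.7,0.1],[0,0,-0.34]],
    [150,[-0.93,-4.2,0.1],[0,0,-0.39]],
    [150,[-1.15,-4.7,0.1],[0,0,-0.44]],
    [150,[-1.39,-5.2,0.1],[0,0,-0.49]],
    [150,[-1.39,-5.2,0.1],[0,0,-0.49]]
  ]
}}

```text
clock: 26.4
eef_pos: [573.0, 71.4, 78.1]
tcp_rot: [3.141, -0.0, 2.366]
contact_force: [-0.1, 0.1, -0.9]
opening: 0.408
```

```bash
python3 - <<'E'
from h import *
arc(.1,7)
E
```

```text
theta 2.374 r 107.7 yaw 2.366 F [-0.1  0.1 -0.9] z 78.1
[-0.07, -1.07, 0.1] [0.001, -0.0, -0.108]
[-0.24, -2.14, 0.1] [0.001, -0.0, -0.208]
[-0.51, -3.18, 0.1] [0.001, -0.0, -0.308]
[-0.89, -4.18, 0.1] [0.001, -0.0, -0.408]
[-1.37, -5.15, 0.1] [0.001, -0.0, -0.508]
[-1.94, -6.06, 0.1] [0.001, -0.0, -0.608]
[-2.59, -6.91, 0.1] [0.001, -0.0, -0.708]
```

{"op": "play_rows", "data": {
  "rows": [
    [150,[0,-0.5,0.1],[0,0,-0.055]],
    [150,[-0.07,-1.07,0.1],[0,0,-0.108]],
    [150,[-0.15,-1.6,0.1],[0,0,-0.158]],
    [150,[-0.24,-2.14,0.1],[0,0,-0.208]],
    [150,[-0.36,-2.7,0.1],[0,0,-0.258]],
    [150,[-0.51,-3.18,0.1],[0,0,-0.308]],
    [150,[-0.69,-3.7,0.1],[0,0,-0.358]],
    [150,[-0.89,-4.18,0.1],[0,0,-0.408]],
    [150,[-1.12,-4.67,0.1],[0,0,-0.458]],
    [150,[-1.37,-5.15,0.1],[0,0,-0.508]],
    [150,[-1.64,-5.6,0.1],[0,0,-0.558]],
    [150,[-1.94,-6.06,0.1],[0,0,-0.608]]
  ]
}}

```text
clock: 27.4
eef_pos: [544.7, 15.1, 76.7]
tcp_rot: [3.141, -0.0, 2.972]
contact_force: [-1.2, 1.7, 1.1]
opening: 0.412
```

```bash
python3 - <<'E'
from h import *
arc(.1,7)
save('wrist','w17')
E
```

```text
theta 2.969 r 107.4 yaw 2.972 F [-1.2  1.7  1.1] z 76.7
[-0.03, -1.07, -0.03] [0.001, -0.0, -0.097]
[-0.19, -2.14, -0.03] [0.001, -0.0, -0.197]
[-0.45, -3.18, -0.03] [0.001, -0.0, -0.297]
[-0.82, -4.19, -0.03] [0.001, -0.0, -0.397]
[-1.28, -5.16, -0.03] [0.001, -0.0, -0.497]
[-1.84, -6.08, -0.03] [0.001, 0.0, -0.597]
[-2.49, -6.94, -0.03] [0.001, 0.0, -0.697]
```

View pics/w17.png

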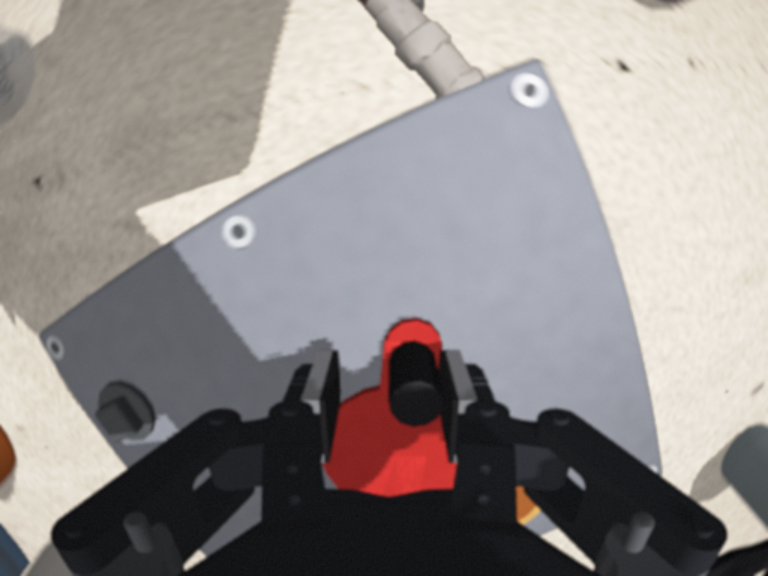

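{"op": "play_rows", "data": {
  "rows": [
    [150,[0,-0.5,0],[0,0,-0.05]],
    [150,[-0.03,-1.07,0],[0,0,-0.097]],
    [150,[-0.1,-1.6,0],[0,0,-0.147]],
    [150,[-0.19,-2.14,0],[0,0,-0.197]],
    [150,[-0.31,-2.66,0],[0,0,-0.247]],
    [150,[-0.45,-3.18,0],[0,0,-0.297]],
    [150,[-0.62,-3.7,0],[0,0,-0.347]],
    [150,[-0.82,-4.19,0],[0,0,-0.397]],
    [150,[-1.04,-4.68,0],[0,0,-0.447]],
    [150,[-1.28,-5.16,0],[0,0,-0.497]],
    [150,[-1.5,-5.6,0],[0,0,-0.547]],
    [150,[-1.5,-5.6,0],[0,0,-0.547]]
  ]
}}

```text
clock: 28.45
eef_pos: [550.4, -43.2, 76.6]
tcp_rot: [3.141, 0.0, -2.765]
contact_force: [-0.4, -0.1, 0.3]
opening: 0.418
```

```bash
python3 - <<'E'
from h import *
arc(.03,8)
E
```

```text
theta 3.52 r 107.7 yaw 3.518 F [-0.4 -0.1  0.3] z 76.6
[-0.02, -0.32, -0.04] [0.0, 0.0, -0.032]
[-0.03, -0.65, -0.04] [0.0, 0.0, -0.062]
[-0.06, -0.97, -0.04] [0.0, 0.0, -0.092]
[-0.09, -1.29, -0.04] [0.0, 0.0, -0.122]
[-0.13, -1.61, -0.04] [0.0, 0.0, -0.152]
[-0.19, -1.93, -0.04] [0.0, 0.0, -0.182]
[-0.25, -2.24, -0.04] [0.0, 0.001, -0.212]
[-0.32, -2.56, -0.04] [0.0, 0.001, -0.242]
```

{"op": "play_rows", "data": {
  "rows": [
    [150,[-0.02,-0.32,0],[0,0,-0.032]],
    [150,[-0.03,-0.65,0],[0,0,-0.062]],
    [150,[-0.06,-0.97,0],[0,0,-0.092]],
    [150,[-0.09,-1.29,0],[0,0,-0.122]],
    [150,[-0.12,-1.5,0],[0,0,-0.142]],
    [150,[-0.12,-1.5,0],[0,0,-0.142]]
  ]
}}

```text
clock: 28.95
eef_pos: [556.7, -56.4, 76.4]
tcp_rot: [3.141, 0.0, -2.624]
contact_force: [0.2, -0.5, 0.8]
opening: 0.413
```

```bash
python3 - <<'E'
from h import *
arc(.03,4)
E
```

```text
theta 3.655 r 107.8 yaw 3.659 F [ 0.2 -0.5  0.8] z 76.4
[-0.02, -0.32, -0.06] [0.001, 0.0, -0.026]
[-0.03, -0.65, -0.06] [0.001, 0.0, -0.056]
[-0.06, -0.97, -0.06] [0.001, 0.0, -0.086]
[-0.09, -1.29, -0.06] [0.001, 0.0, -0.116]
```

{"op": "play_rows", "data": {
  "rows": [
    [150,[0,-0.2,0],[0,0,-0.016]],
    [150,[-0.02,-0.32,0],[0,0,-0.026]],
    [150,[-0.02,-0.45,0],[0,0,-0.036]],
    [150,[-0.02,-0.45,0],[0,0,-0.036]]
  ]
}}

```text
clock: 29.28
eef_pos: [558.6, -59.8, 76.2]
tcp_rot: [3.14, -0.0, -2.586]
contact_force: [-1.4, 2.7, 2.1]
opening: 0.407
```

{"op": "play_rows", "data": {
  "rows": [
    [150,[0,-0.1,0],[0,0,-0.01]],
    [150,[0,-0.2,0],[0,0,-0.01]],
    [150,[0,-0.2,0],[0,0,-0.01]]
  ]
}}

```text
clock: 29.53
eef_pos: [558.8, -60.1, 76.1]
tcp_rot: [3.137, -0.0, -2.578]
contact_force: [-3.7, 13.9, 5.0]
opening: 0.41
```

```bash
python3 - <<'E'
from h import *
arc(.03,4)
save('wrist','w18')
p,P=world('w18');Z=np.nan_to_num(P[...,2])
comp(P,'knob',(Z>92)&(Z<106),30)
E
```

```text
theta 3.695 r 107.8 yaw 3.705 F [-3.7 13.9  5. ] z 76.1
[-0.02, -0.32, -0.09] [0.005, -0.0, -0.02]
[-0.03, -0.65, -0.1] [0.005, -0.0, -0.05]
[-0.05, -0.97, -0.1] [0.005, -0.0, -0.08]
[-0.08, -1.29, -0.1] [0.005, -0.0, -0.11]
knob [211. 258.] 539 ctr 567.5 -76.4 wh [22.6 13.9] ang 70.4 z [ 92.8  99.6 105.4]
knob [287. 262.] 1669 ctr 548.8 -49.1 wh [24.1 27.1] ang 85.5 z [ 93.3  99.5 103.9]
knob [ 23. 369.] 560 ctr 782.5 -173.9 wh [17.6 58. ] ang 19.3 z [ 92.8  98.7 105.1]
```

View pics/w18.png

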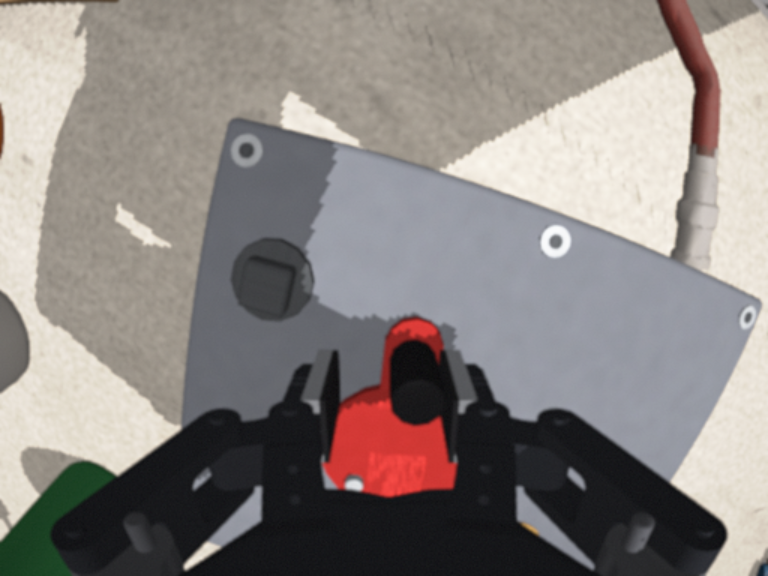

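{"op": "play_rows", "data": {
  "rows": [
    [150,[0,0.3,0],[0,0,0]],
    [150,[0,0.8,0],[0,0,0]],
    [150,[0,0.8,0],[0,0,0]],
    [150,[0,0.8,-1],[0,0,0]],
    [150,[0,0.8,-4],[0,0,0]],
    [150,[0,0.8,-8],[0,0,0]],
    [150,[0,0.8,-12],[0,0,0]],
    [150,[0,0.8,-16],[0,0,0]],
    [150,[0,0.8,-16],[0,0,0]],
    [150,[0,0.8,-16],[0,0,0]]
  ]
}}

```text
clock: 30.42
eef_pos: [557.4, -55.7, 239.7]
tcp_rot: [-3.138, 0.005, -2.576]
contact_force: [0.4, 0.7, -1.9]
opening: 0.414
```

```bash
python3 - <<'E'
from h import *
save('wrist','w19');save('top','top1')
p,P=world('w19');Z=np.nan_to_num(P[...,2])
comp(P,'knob',(Z>92)&(Z<106),30);comp(P,'screw',(Z>69.5)&(Z<80),30)
E
```

```text
knob [38. 89.] 440 ctr 600.8 -334.1 wh [76.1 33.1] ang 27.0 z [ 92.6  99.  105.4]
knob [264. 178.] 257 ctr 551.3 -52.5 wh [16.9 16.8] ang 32.2 z [94.7 97.4 98.7]
knob [ 46. 193.] 417 ctr 709.3 -268.3 wh [75.6 31.3] ang 51.0 z [ 92.7  99.3 105.4]
knob [ 94. 280.] 289 ctr 782.0 -169.6 wh [19.  64.2] ang 14.0 z [ 92.8  99.1 105.3]
knob [386. 371.] 79 ctr 704.2 280.3 wh [ 9.4 36.3] ang 0.5 z [ 93.7 101.1 105.6]
screw [50. 88.] 271 ctr 600.2 -333.7 wh [75.  30.9] ang 25.6 z [70.4 75.  79.4]
screw [214. 145.] 288 ctr 554.2 -111.7 wh [18.4 18.2] ang 12.6 z [70.7 72.4 73.8]
screw [263. 166.] 33 ctr 545.8 -55.6 wh [ 5.  15.8] ang 32.2 z [70.  74.9 78.9]
screw [ 57. 186.] 248 ctr 706.6 -270.8 wh [73.3 26.5] ang 58.6 z [70.2 74.7 79.3]
screw [ 15. 252.] 64 ctr 859.0 -313.7 wh [11.5 39.2] ang 52.9 z [70.8 75.8 78.3]
screw [ 25. 287.] 445 ctr 921.5 -279.8 wh [109.4  22.8] ang 35.3 z [72.9 76.4 77.7]
screw [103. 272.] 207 ctr 783.5 -167.0 wh [19.1 66.1] ang 10.6 z [70.1 75.  79.4]
screw [160. 354.] 76 ctr 879.3 -33.2 wh [ 4.2 79.7] ang 76.1 z [69.6 71.3 73.5]
screw [372. 359.] 54 ctr 710.8 258.0 wh [ 4.9 19.9] ang 64.8 z [69.9 74.8 79.6]
```

View pics/w19.png

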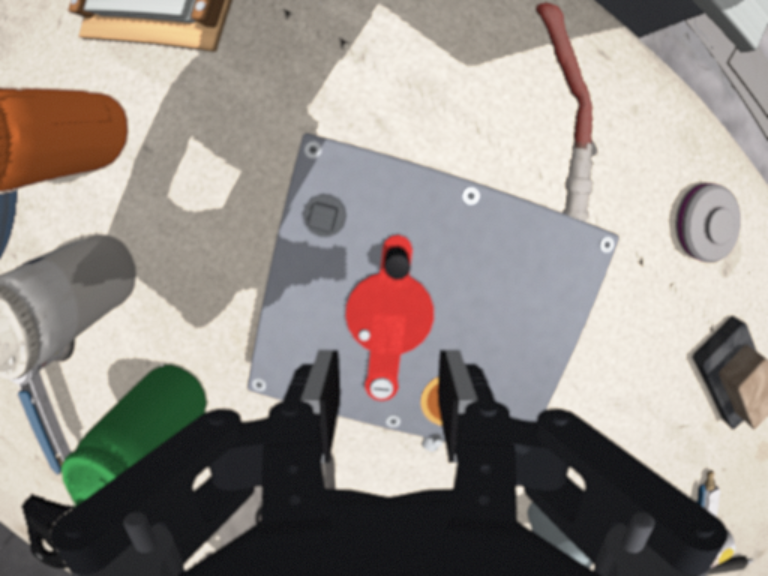

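View pics/top1.png

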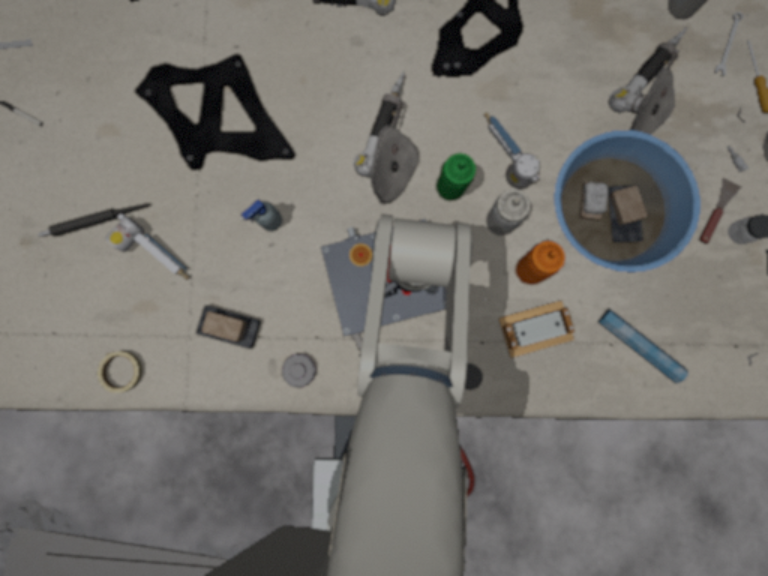

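{"op": "play_rows", "data": {
  "rows": [
    [150,[0,0,0],[0,0,0]],
    [150,[0,0,0],[0,0,0]],
    [150,[0,0,0],[0,0,0]],
    [150,[0,0,0],[0,0,0]],
    [150,[0,0,0],[0,0,0]],
    [150,[0,0,0],[0,0,0]]
  ]
}}

```text
clock: 31.02
eef_pos: [555.5, -55.2, 235.9]
tcp_rot: [3.14, -0.001, -2.576]
contact_force: [-0.2, 0.0, -0.2]
opening: 0.411
```

```bash
python3 - <<'E'
from h import *
save('wrist','w20')
p,P=world('w20');Z=np.nan_to_num(P[...,2])
for nm,lo,hi in(('knob',92,106),('screw',67.5,80)):
  comp(P[100:280,190:330],nm,((Z>lo)&(Z<hi))[100:280,190:330],20)
# screw by pixel
hsv=cv2.cvtColor(p,cv2.COLOR_RGB2HSV)
comp(P,'redcover',((hsv[...,0]<6)|(hsv[...,0]>174))&(hsv[...,1]>150)&(Z>58)&(Z<72))
m=(hsv[...,1]<80)&(hsv[...,2]>140); m[:245]=0;m[275:]=0;m[:,:240]=0;m[:,270:]=0
comp(P,'screwhead',m,10)
comp(P,'deck',(Z>54)&(Z<63),2000)
E
```

```text
knob [72. 80.] 269 ctr 553.1 -52.7 wh [16.9 16.6] ang 32.7 z [ 95.9  99.6 100.7]
screw [22. 47.] 304 ctr 556.1 -111.9 wh [18.4 17.7] ang 16.9 z [72.4 74.6 76. ]
screw [72. 69.] 40 ctr 548.7 -55.7 wh [ 7.  18.3] ang 39.0 z [68.4 74.2 78.5]
screw [ 50. 127.] 45 ctr 617.5 -39.9 wh [7.7 8.5] ang 58.1 z [67.9 70.3 72. ]
screw [ 62. 162.] 171 ctr 650.2 -3.0 wh [21.  17.3] ang 46.1 z [68.  70.9 72.4]
redcover [257. 217.] 2804 ctr 610.9 -29.8 wh [104.5  65.8] ang 6.9 z [65.8 66.9 68. ]
screwhead [240. 249.] 13 ctr 646.3 -22.7 wh [10.2  2.4] ang 37.8 z [59.  59.7 61.1]
screwhead [260. 264.] 325 ctr 650.4 -0.7 wh [42.3 36.5] ang 33.2 z [58.8 60.  61. ]
screwhead [252. 262.] 164 ctr 649.6 -4.1 wh [16.3 16.8] ang 33.6 z [nan nan nan]
deck [283. 191.] 27808 ctr 582.5 -3.1 wh [221.  260.2] ang 16.0 z [58.7 59.9 61.2]
```

```bash
python3 - <<'E'
from h import *
a,A=world('top0');b,B=world('top1')
for n,(u,v) in dict(spray=(174,142),flask=(340,140),jar=(313,251),cart=(199,247)).items():
    s=(slice(v-14,v+14),slice(u-14,u+14))
    print(n,np.abs(a[s].astype(int)-b[s]).mean().round(1),np.nanmedian(np.abs(A[s][...,2]-B[s][...,2])).round(1))
print(readout.sense()['contact_force'])
r.sign_off()
E
```

```text
spray 2.9 2.5
flask 5.1 2.4
jar 26.5 5.2
cart 3.1 2.8
[-0.02856292  0.01355635 -0.63915504]
the job is handed in; nothing more can be done
```

The job is done and handed in at about 31 s, with the robot clear of everything. The judge gives no verdict back.

- **Plates:** both spacer plates lie squarely one on the other in the wooden rest. In the wrist picture the upper plate is within about 0.5 mm and 0.1° of the middle of the board, and the top of the stack stands 30 mm above the board. The two plates' edges lined up as the upper one was set down.
- **Sanding block:** it is flat and lengthwise on the rubber pad, within about 0.5 mm and 0.3° of the middle.
- **Cover:** I pushed it by the knob until it stopped moving. The force rose to about 14 N, against 1 to 2 N of friction, which I take as the stop. The last picture shows the sight glass uncovered.
- **Bystanders:** the sprayer, squeeze bottle and cartridge match the first top picture.

Two checks did not agree cleanly:

- **Cover angle:** the final picture gave about 1.74 rad instead of 1.75. That gap is within my measurement error of about 0.015 rad.
- **Jar:** the before-and-after picture comparison differed more at the jar than at the others (26 against 3 to 5 grey levels). The arm partly covers the jar and shades it there, so I put it down to that. The arm did not come near the jar, but I did not measure its position again.

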